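Fit the headphone stand and hang up the headphones

ROBOT

A 6-joint arm with a two-finger parallel gripper is mounted at the origin on the work surface. World frame = base frame: x ahead of the robot, y to its left, z up, the work surface at z = 0. Lengths are in mm, angles in rad, forces in N, time in s.
With the tool pointing down it reaches from about 350 to 925 mm from the base axis. Payload 6.4 kg.
Tool frame: the origin (TCP) lies midway between the tips of the shut fingers; the grasp point (between the pads) lies 19 mm behind it; y points along the fingers, x is the direction in which the jaws open and shut, and the axes are right-handed (so a half turn about y gives the same grasp; the last joint's range is limited). The gripper opens to 94 mm and grips with 3 to 60 N. Pads are 16 mm wide; open, the fingers measure 119 mm over their backs; the gripper's body (75 mm by 177 mm) begins 78 mm behind the grasp point.
Start: joints at [1.033, 0.245, 1.558, -0, 1.339, -0.174], TCP at [231.286, 607.471, 205.455] pointing down, gripper open.
Joint ranges: [-3.13, 3.13], [-1.02, 2.26], [0.13, 2.54], [-0.95, 4.09], [0.21, 2.88], [-2.74, 2.74]. Speed limits (rad/s): [2.57, 2.57, 3.14, 3.14, 3.14, 3.14].

INTERFACE

Orientations are given as a unit quaternion [w, x, y, z].
In Python, from station import bot gives the robot as it stands.
- The arm moves only by the tool drive_tool, never from a script. Its arguments are lists of equal length, an entry for each row: "dp": the shift along the tool's x, y, z in cm, a list of three; "rot": the turn, a rotation vector about the tool's x, y, z in rad, a list of three. A call has 1 to 20 rows; each row shifts and turns the commanded pose from where the row before left it, along the tool's axes as they then stand; what a row does not reach is not made up. A row lasts 1/8 s, in which the tool goes at most 62.5 mm and 10.7 degrees, less where a joint would pass 70% of its speed; a pose out of reach is approached as far as the arm can. A call is refused whole if a number of a shift passes 6.25 or a number of a turn 0.188, either way. A call with a gripper value outside its range is refused whole. "hand" is the opening, from 0 (shut) to 1 (fully open), set as the call begins (left out, the last holds). The fingers move at their own pace and stop on an object; "newtons" is the grip in N (left out, the last holds). Time passes only in rows, so rows that do not move let the fingers close. It gives the time, the measured TCP pose, the force and the opening at its end, in the units of the state.
- bot.get_obs(): the state, without advancing time (a new reading comes with each control period).
- bot.read_camera(name): name is "scene" or "top" or "wrist"; returns a dict with "color" (400x640x3 uint8, blue, green, red), "K" (3x3 intrinsics, pixels), "R" (3x3) and "t" (3): a world point X has camera coordinates R X + t; the wrist camera has in their place "hand_eye" (4x4, takes a point from camera to tool coordinates, whose origin is the TCP and whose axes are the tool frame's). Camera axes: x right, y down, z forward; pixel columns grow to the right and rows downward; lengths in mm; the calibration is good to about 2 mm. A picture is of the moment at which its call begins: read the wrist's pose just before it. There is no depth.
- bot.finish_job(): hands the job in, once; it reports no verdict.
Trained networks look in a picture, given as the dict that the camera call returned (one of the last four; its "shot" number tells which), for a name from the list of things; names that differ only in an ending like _2 or _b are one class to them, and where a whole thing is asked for, a point or a joint stands for the part that bears it (a point fixed in the world has none). Each returns a list of dicts, best first, with "p" (0 to 1); they miss things now and then, are a little off and sometimes report something else, mostly with a low value. They report only what shows in the picture. A call takes as long as a camera call.
- bot.silhouettes(picture, label): "region" (400x640 bool, what is visible of it) and "bbox" ([left, top, right, bottom] in pixels, round what is visible of it).
The state is a dict: "time": time; "joint_pos": joint angles; "dq": joint speeds; "tau": joint torques, N m; "eef_pos": TCP position; "orientation": TCP orientation; "ft_force": force on the tool from outside, world axes, zero at the start; "ft_torque": the same for the moment, N m; "opening": finger opening in mm.
Only numpy, scipy, OpenCV 4.12 (cv2) and the standard library are available. Lean on these libraries where they do the work, as an engineer would, in place of code of your own. Each camera call takes 0.05 s, during which the arm holds its last target.

TASK

Push the headphone stand fully home and square into the corner of the wooden fence on the ledge, then swing the brass turnbutton across in front of its base to lock it in. Once it is locked, hang every pair of headphones over the stand's bar, side by side, headband on the bar with one ear cup on each side. Leave everything else on the ledge where it is.

Things in the scene. Friction and masses are not known exactly. Their poses are not given: they have to be found in the camera images.
- fence: fixed L-shaped wooden fence, 30 mm high, 18 mm thick; origin at its inside corner on the ledge. Back rail along its y axis from y = -370 to +18 mm, inside face at x = 0; side rail along its x axis from x = -105 to 0, inside face at y = 0. The stand belongs in the quadrant x < 0, y < 0. Its place and yaw vary
- stand: loose 0.6 kg headphone stand: wooden base 110 (x) by 330 (y) by 20 mm high, two posts at y = +-156 mm, 12 mm thick in y, 168 mm high, joined by a round 14 mm steel bar along y. Origin under the middle of the base. When home its axes match the fence's: +x edge on the back rail, +y end on the side rail. Slides under about 4 to 8 N
- stand_corner (a point): bottom corner of the stand's base at its +x, +y: goes into the fence's inside corner
- stand_end (a point): bottom corner of the stand's base at its +x, -y: the other end of the edge that goes against the back rail
- bar_mid (a point): middle of the bar's top line, 165 mm above the ledge; axes as the stand's (y along the bar). The bar is free for 150 mm either way, up to the posts
- turnbutton (a joint): angle of the brass turnbutton, an upright flat bar 4 to 30 mm above the ledge, 14 mm thick, reaching 65 mm from a vertical pivot. 0 = shut (hard stop): points to the fence's -y, 4 mm clear of the front (-x) edge of the homed base; pi/2 = open: points to the fence's -x. Closing turns it counter-clockwise from above. Stays where left; about 1.5 N to move
- button_pivot (a point): pivot axis of the turnbutton, 17 mm above the ledge, fixed to the fence at its x = -121, y = +9 mm
- button_tip (a point): point on the turnbutton 60 mm from its pivot axis, 17 mm above the ledge
- phones1: child's headphones (140 g, may be absent), one of four alike, standing on two ear cups, headband up; origin under its middle, at the cup bottoms. y cup to cup (126 mm), x across the band, along the bar when hung; either way round. 122 mm tall; cups 56 mm in x, 74 mm apart. Pinch the top cushion: 24 mm in x, 52 mm in y, z 107 to 122 mm; under it a V groove seats on the bar, bar top then at z = 104
- phones2: child's headphones (140 g, may be absent), one of four alike, standing on two ear cups, headband up; origin under its middle, at the cup bottoms. y cup to cup (126 mm), x across the band, along the bar when hung; either way round. 122 mm tall; cups 56 mm in x, 74 mm apart. Pinch the top cushion: 24 mm in x, 52 mm in y, z 107 to 122 mm; under it a V groove seats on the bar, bar top then at z = 104
- phones3: child's headphones (140 g, may be absent), one of four alike, standing on two ear cups, headband up; origin under its middle, at the cup bottoms. y cup to cup (126 mm), x across the band, along the bar when hung; either way round. 122 mm tall; cups 56 mm in x, 74 mm apart. Pinch the top cushion: 24 mm in x, 52 mm in y, z 107 to 122 mm; under it a V groove seats on the bar, bar top then at z = 104
- phones4: child's headphones (140 g, may be absent), one of four alike, standing on two ear cups, headband up; origin under its middle, at the cup bottoms. y cup to cup (126 mm), x across the band, along the bar when hung; either way round. 122 mm tall; cups 56 mm in x, 74 mm apart. Pinch the top cushion: 24 mm in x, 52 mm in y, z 107 to 122 mm; under it a V groove seats on the bar, bar top then at z = 104
- dish: white round ceramic dish, 110 mm across, 32 mm high; bystander
- torch: yellow plastic torch lying down, 155 mm long, 40 mm high; bystander
- clamp: chrome bulldog clamp, 75 mm long, 40 mm high; bystander
- shoetree1: grey plastic shoe tree, 240 mm long, 66 mm high, behind the fence; bystander
- shoetree2: second shoe tree, as the first

How it is judged:
By the outcome, as a careful person would: the job done as asked, in the order asked, and still so for the second after the job is handed in, with the robot touching nothing.
Of phones1, phones2, phones3, phones4 only 3 to 4 are there at a start; the rules pass over those that are not, and their reading is None.
At some moment in a run one of phones1, phones2, phones3, phones4 may be knocked a few centimetres aside while the robot is not near it.
It also fails if it takes over 210 s, if anything falls off the work surface, if the arm or the gripper's body presses on something with over 40 N, if the wrist force passes 120 N, or if a joint passes its speed limit or range.

## Working session

There is one attempt and no reset: what is moved stays moved. The work goes in short steps, Python scripts to look and compute and a tool call to move; the robot and the scene stay as the last step left them, time stands still between calls to the robot, and variables do not carry over. Pictures are saved under pics/ and viewed, and the job is handed in when it is done.

Besides the shell and the picture viewer there is one more tool, called after "Call:" as name(argument=value, ...) on one line, values as JSON. drive_tool: Moves the arm, as the interface text tells. Its arguments: {"type":"object","properties":{"dp":{"type":"array"},"rot":{"type":"array"},"hand":{"type":"number"},"newtons":{"type":"number"}},"required":["dp","rot"]}

```bash
ls; mkdir -p pics; cat > h.py <<'E'
import numpy as np, cv2
from station import bot
from scipy.spatial.transform import Rotation as Rn
def q2R(q): return Rn.from_quat([q[1],q[2],q[3],q[0]]).as_matrix()
def cam(name):
    o=bot.get_obs(); p=bot.read_camera(name)
    if name=='wrist':
        H=np.array(p['hand_eye']); Rt=q2R(o['orientation']); 
        Rcw=Rt@H[:3,:3]; tc=Rt@H[:3,3]+np.array(o['eef_pos'])
        p['Rw']=Rcw.T; p['tw']=-Rcw.T@tc
    else: p['Rw']=np.array(p['R']); p['tw']=np.array(p['t'])
    return p
def ray(p,uv,z):
    uv=np.atleast_2d(np.array(uv,float)); K=np.array(p['K'])
    d=np.c_[uv,np.ones(len(uv))]@np.linalg.inv(K).T@p['Rw']
    c=-p['Rw'].T@p['tw']; s=(z-c[2])/d[:,2]
    return c+d*s[:,None]
def proj(p,X):
    X=np.atleast_2d(np.array(X,float)); Y=(X@p['Rw'].T+p['tw'])@np.array(p['K']).T
    return Y[:,:2]/Y[:,2:]
E
python3 - <<'E'
from h import *
o=bot.get_obs()
for k,v in o.items(): print(k,np.round(v,3))
print(q2R(o['orientation']).round(3))
for n in ['scene','top','wrist']:
    p=cam(n); cv2.imwrite(f'pics/{n}0.png',p['color']); print(n,p['K'],p['Rw'].round(3),(-p['Rw'].T@p['tw']).round(0))
E
```

```text
pics
time 0.0
joint_pos [ 1.033  0.246  1.559 -0.     1.339 -0.174]
dq [-0.003  0.001 -0.001  0.001  0.     0.001]
tau [ 1.0000e-03 -4.1584e+01 -3.1460e+01  6.9000e-02  3.3000e-02 -0.0000e+00]
eef_pos [230.992 606.92  204.37 ]
orientation [-0.582  0.582  0.401 -0.402]
ft_force [0.478 0.057 0.136]
ft_torque [ 0.02  -0.013  0.031]
opening 94.005
[[ 0.356 -0.001 -0.935]
 [ 0.935 -0.002  0.356]
 [-0.002 -1.     0.   ]]
scene [[496.11128171   0.         321.2597642 ]
 [  0.         496.11128171 204.97233967]
 [  0.           0.           1.        ]] [[-0.006  1.    -0.001]
 [ 0.862  0.005 -0.507]
 [-0.507 -0.004 -0.862]] [1239.  -65. 1291.]
top [[379.92052138   0.         319.15901405]
 [  0.         379.92052138 197.17736172]
 [  0.           0.           1.        ]] [[-0.017 -1.     0.013]
 [-0.991  0.015 -0.134]
 [ 0.134 -0.015 -0.991]] [ 392.  -58. 1288.]
wrist [[319.69164148   0.         317.81397263]
 [  0.         319.69164148 193.70249387]
 [  0.           0.           1.        ]] [[ 0.356  0.934 -0.002]
 [ 0.899 -0.342  0.273]
 [ 0.254 -0.099 -0.962]] [158. 637. 384.]
```

View pics/scene0.png

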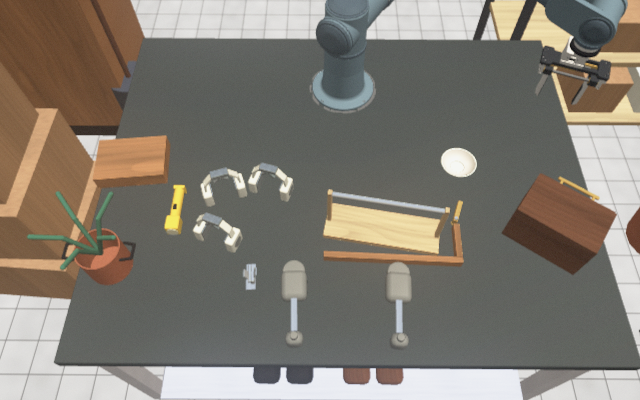

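View pics/top0.png

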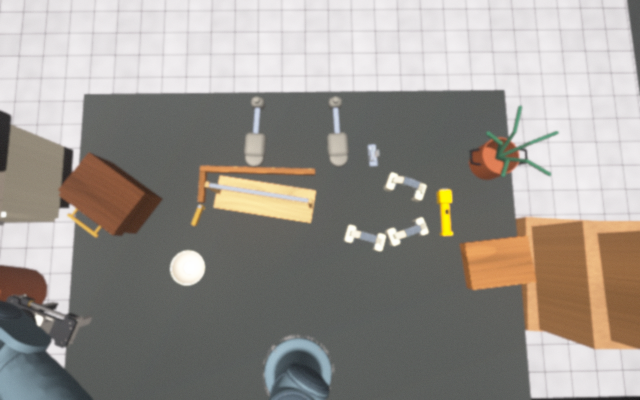

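View pics/wrist0.png

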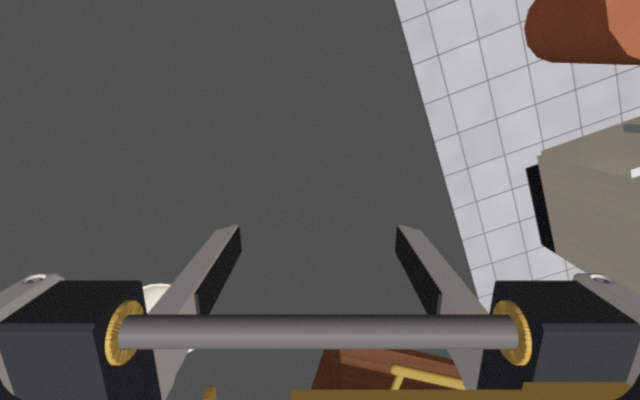

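```bash
python3 - <<'E'
from h import *
import pickle
D={}
for n in ['top','scene']:
    p=cam(n); im=p['color']
    vis=im.copy()
    for l in ['fence','stand','turnbutton','phones1','dish','torch','clamp','shoetree1']:
        r=bot.silhouettes(p,l)
        D[n,l]=[(a['p'],a['bbox'],a['region']) for a in r]
        print(n,l,[(round(a['p'],2),list(np.round(a['bbox'])),int(a['region'].sum())) for a in r])
        for a in r:
            if a['p']>.4:
                c,_=cv2.findContours(a['region'].astype('uint8'),0,2); cv2.drawContours(vis,c,-1,(0,0,255),1)
    D[n]=p
    if n=='top': v=vis[140:290,170:470]
    else: v=vis[140:300,150:480]
    cv2.imwrite(f'pics/z_{n}.png',cv2.resize(v,None,fx=2.4,fy=2.4,interpolation=2))
pickle.dump(D,open('d0.pkl','wb'))
E
```

```text
top fence [(0.69, [np.float64(192.0), np.float64(167.0), np.float64(316.0), np.float64(226.0)], 1085), (0.59, [np.float64(173.0), np.float64(250.0), np.float64(208.0), np.float64(283.0)], 895)]
top stand [(0.66, [np.float64(202.0), np.float64(174.0), np.float64(315.0), np.float64(220.0)], 3360)]
top turnbutton []
top phones1 [(0.9, [np.float64(342.0), np.float64(226.0), np.float64(389.0), np.float64(249.0)], 456), (0.81, [np.float64(386.0), np.float64(173.0), np.float64(424.0), np.float64(203.0)], 492), (0.74, [np.float64(387.0), np.float64(219.0), np.float64(431.0), np.float64(246.0)], 540), (0.71, [np.float64(328.0), np.float64(103.0), np.float64(350.0), np.float64(166.0)], 882)]
top dish [(0.62, [np.float64(172.0), np.float64(251.0), np.float64(209.0), np.float64(283.0)], 891)]
top torch [(0.61, [np.float64(437.0), np.float64(190.0), np.float64(450.0), np.float64(240.0)], 557), (0.33, [np.float64(208.0), np.float64(178.0), np.float64(318.0), np.float64(222.0)], 3201)]
top clamp [(0.73, [np.float64(371.0), np.float64(144.0), np.float64(379.0), np.float64(166.0)], 167)]
top shoetree
[... 694 characters left out ...]
840), (0.59, [np.float64(194.0), np.float64(215.0), np.float64(243.0), np.float64(251.0)], 896)]
scene dish [(0.57, [np.float64(443.0), np.float64(146.0), np.float64(480.0), np.float64(176.0)], 810)]
scene torch [(0.91, [np.float64(165.0), np.float64(184.0), np.float64(188.0), np.float64(236.0)], 603)]
scene clamp [(0.72, [np.float64(246.0), np.float64(265.0), np.float64(255.0), np.float64(289.0)], 269), (0.39, [np.float64(327.0), np.float64(188.0), np.float64(450.0), np.float64(253.0)], 4820)]
scene shoetree1 [(0.96, [np.float64(282.0), np.float64(260.0), np.float64(309.0), np.float64(350.0)], 1293), (0.65, [np.float64(386.0), np.float64(261.0), np.float64(412.0), np.float64(350.0)], 1407)]
```

View pics/z_top.png

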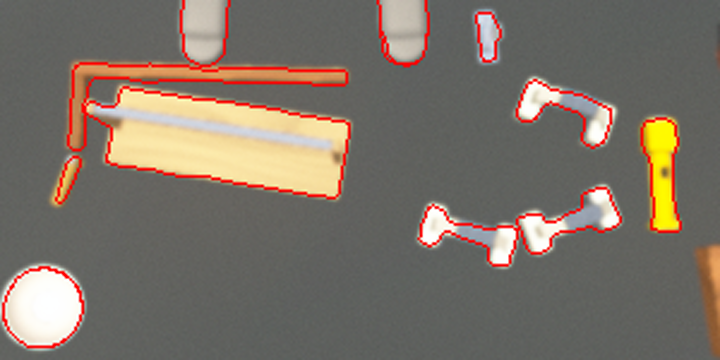

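View pics/z_scene.png

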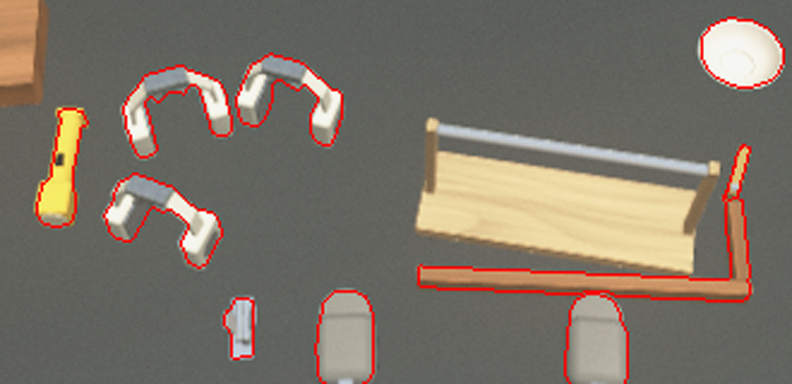

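```bash
cat > fit.py <<'E'
from h import *
from scipy.optimize import minimize
def box(x0,x1,y0,y1,z0,z1): return np.array([[x,y,z] for x in(x0,x1) for y in(y0,y1) for z in(z0,z1)],float)
STAND=[box(-55,55,-165,165,0,20),box(-9,9,150,162,0,168),box(-9,9,-162,-150,0,168),box(-6,6,-150,150,152,165)]
def phones():
    P=[]
    for s in(1,-1):
        P.append(box(-28,28,*sorted((s*37,s*63)),0,40))
        P.append(np.r_[box(-9,9,*sorted((s*45,s*58)),40,41),box(-9,9,*sorted((s*48,s*55)),80,81)])
        P.append(np.r_[box(-9,9,*sorted((s*48,s*55)),80,81),box(-9,9,*sorted((s*24,s*28)),107,118)])
    P.append(box(-12,12,-26,26,107,122)); return P
PH=phones()
def fenceP(th):
    F=[box(0,18,-370,18,0,30),box(-105,0,0,18,0,30)]
    if th is None: return F
    b=box(-7,65,-7,7,4,30); a=-np.pi/2-th   # th=0 -> -y ; open pi/2 -> -x (angle pi = -pi/2-pi/2)
    c,s=np.cos(a),np.sin(a)
    b=b@np.array([[c,s,0],[-s,c,0],[0,0,1]])+[-121,9,0]
    return F+[b]
def place(P,x,y,a,z=0):
    c,s=np.cos(a),np.sin(a); R=np.array([[c,s,0],[-s,c,0],[0,0,1]])
    return [b@R+[x,y,z] for b in P]
S=4
def render(p,P):
    m=np.zeros((400*S,640*S),np.uint8)
    for b in P:
        uv=(proj(p,b)+.5)*S-.5
        h=cv2.convexHull(np.round(uv).astype(np.int32)); cv2.fillConvexPoly(m,h,1)
    return m
def up(m): return cv2.resize(m.astype(np.uint8),None,fx=S,fy=S,interpolation=0)
def iou(p,P,M):
    r=render(p,P); return (r&M).sum()/max(1,(r|M).sum())
def fit(make,views,x0,step):
    V=[(p,up(m)) for p,m in views]
    f=lambda v:-sum(iou(p,make(v),M) for p,M in V)
    best=None
    for k in range(2):
        x0=np.array(x0,float); sim=np.vstack([x0]+[x0+np.eye(len(x0))[i]*step[i] for i in range(len(x0))])
        r=minimize(f,x0,method='Nelder-Mead',options=dict(initial_simplex=sim,xatol=1e-3,fatol=1e-5,maxiter=250)); x0=r.x; step=[-s/2 for s in step]
    return r.x,[-f(r.x),[iou(p,make(r.x),M) for p,M in V]]
E
cat > a.py <<'E'
from fit import *
import pickle
D=pickle.load(open('d0.pkl','rb'))
T,C=D['top'],D['scene']
g=lambda uv,z:ray(T,[uv],z)[0]
cor=g((203,172),30); print('corner guess',cor)
mt=D['top','fence'][0][2]; ms=D['scene','fence'][0][2]|D['scene','turnbutton'][0][2]
mf=lambda v:place(fenceP(v[3]),*v[:3])
for views in([(T,mt),(C,ms)],[(T,mt)],[(C,ms)]):
    r=fit(mf,views,[cor[0],cor[1],-.03,1.3],[8,8,.05,.2]); print('fence',np.round(r[0],3),r[1])
    if len(views)==2: F=r[0]
ss=[x for x in D['scene','clamp'] if x[2].sum()>4000][0][2]
st=D['top','stand'][0][2]
sg=g((263,200),10)
mv=lambda v:place(STAND,*v)
for views in([(T,st),(C,ss)],[(T,st)],[(C,ss)]):
    r=fit(mv,views,[sg[0],sg[1],-.13],[8,8,.05]); print('stand',np.round(r[0],3),r[1])
    if len(views)==2: Sx=r[0]
tp=[d[2] for d in D['top','phones1'] if d[1][1]>150]; sp=[d[2] for d in D['scene','phones1']]
out=[]
for i,m in enumerate(tp):
    v,u=np.nonzero(m); q=g((u.mean(),v.mean()),60)
    pc=proj(C,[q])[0]
    j=int(np.argmin([np.hypot(*(np.array(np.nonzero(k))[::-1].mean(1)-pc)) for k in sp]))
    bestr=None
    for a0 in np.arange(0,np.pi,np.pi/6):
        r=fit(lambda v:place(PH,*v),[(T,m),(C,sp[j])],[q[0],q[1],a0],[10,10,.2])
        if bestr is None or r[1][0]>bestr[1][0]: bestr=r
    print('phones',i,j,np.round(bestr[0],3),bestr[1]); out.append(bestr[0])
pickle.dump((F,Sx,out),open('est.pkl','wb'))
for n,p,w in(('top',T,(140,290,170,470)),('scene',C,(140,300,150,480))):
    im=cv2.resize(p['color'],None,fx=S,fy=S)
    for P in [mf(F),mv(Sx)]+[place(PH,*o) for o in out]:
        c,_=cv2.findContours(render(p,P),cv2.RETR_CCOMP,2); cv2.drawContours(im,c,-1,(0,0,255),1)
    im=im[w[0]*S:w[1]*S,w[2]*S:w[3]*S]
    cv2.imwrite(f'pics/f_{n}.png',cv2.resize(im,None,fx=.6,fy=.6,interpolation=3))
E
time python3 a.py
```

```text
corner guess [653.69088776 310.92137255  30.        ]
fence [ 6.58179e+02  3.05495e+02 -4.40000e-02  1.89800e+00] [np.float64(1.7527429441312), [np.float64(0.8574795647159119), np.float64(0.895263379415288)]]
fence [ 6.57889e+02  3.05280e+02 -4.40000e-02  1.86000e+00] [np.float64(0.8619206638332322), [np.float64(0.8619206638332322)]]
fence [ 6.57917e+02  3.05574e+02 -4.10000e-02  1.89800e+00] [np.float64(0.8994738209692088), [np.float64(0.8994738209692088)]]
stand [ 5.61683e+02  1.05115e+02 -1.74000e-01] [np.float64(1.8952102791655996), [np.float64(0.9694340727725309), np.float64(0.9257762063930688)]]
stand [ 5.61400e+02  1.04372e+02 -1.68000e-01] [np.float64(0.9723005898948448), [np.float64(0.9723005898948448)]]
stand [ 5.62034e+02  1.05245e+02 -1.71000e-01] [np.float64(0.9260711657033918), [np.float64(0.9260711657033918)]]
phones 0 1 [ 424.346 -225.506    2.839] [np.float64(1.7170127325974005), [np.float64(0.874138779527559), np.float64(0.8428739530698415)]]
phones 1 2 [ 5.92092e+02 -3.66740e+02 -3.82000e-01] [np.float64(1.7213388626457058), [np.float64(0.8481394569225612), np.float64(0.8731994057231445)]]
phones 2 0 [ 4.43344e+02 -3.64465e+02  3.09000e-01] [np.float64(1.7369880111462943), [np.float64(0.8905852417302799), np.float64(0.8464027694160144)]]
real	1m23.260s
user	1m2.205s
sys	0m21.677s
```

View pics/f_top.png

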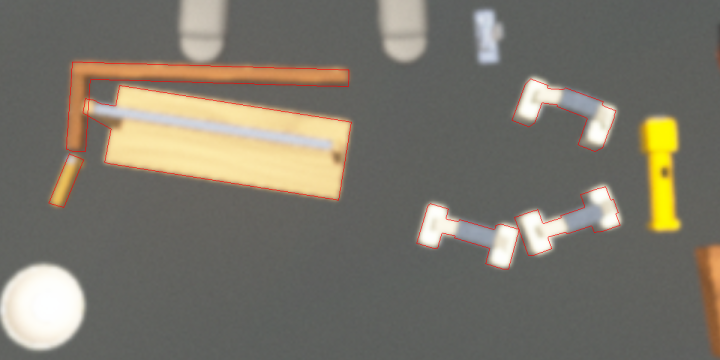

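View pics/f_scene.png

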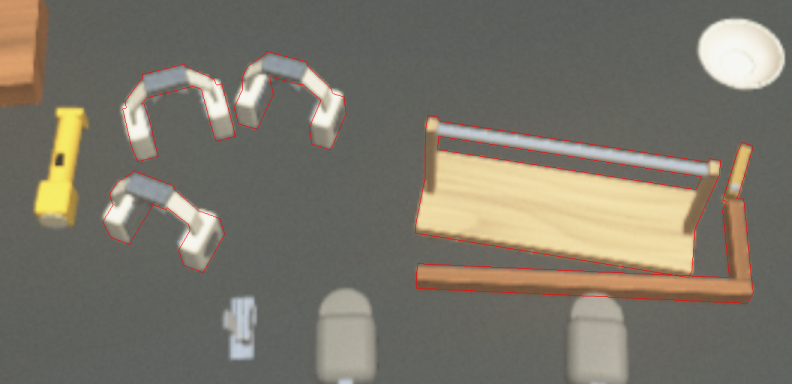

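```bash
cat > mv.py <<'E'
from h import *
import sys
def st():
    o=bot.get_obs(); R=q2R(o['orientation'])
    print('t %.1f pos %s yaw %.3f tilt %.3f F %s open %.1f j6 %.2f'%(o['time'],np.round(o['eef_pos'],1),np.arctan2(R[1,0],R[0,0]),np.arccos(np.clip(-R[2,1],-1,1)),np.round(o['ft_force'],1),o['opening'],o['joint_pos'][5]))
    return o,R
def go(*T,yaw=None):
    """targets (x,y,z); yaw first, then legs; prints tool-frame cm"""
    o,R=st(); p=np.array(o['eef_pos']); cy=np.arctan2(R[1,0],R[0,0])
    if yaw is not None:
        d=(yaw-cy+np.pi)%(2*np.pi)-np.pi; print(' rot about tool y: %.3f'%(-d)); cy=yaw
    X=np.array([np.cos(cy),np.sin(cy),0]);Y=np.array([0,0,-1.]);Z=np.cross(X,Y)
    for t in T:
        d=(np.array(t)-p)/10; print(' leg',t,'dp',np.round([d@X,d@Y,d@Z],2),'rows@5cm %.1f'%(np.abs(d).max()/5)); p=np.array(t,float)
def F2W(x,y,F=(658,305.4,-.043)):
    c,s=np.cos(F[2]),np.sin(F[2]); return F[0]+c*x-s*y,F[1]+s*x+c*y
E
python3 - <<'E'
from mv import *
import pickle
D=pickle.load(open('d0.pkl','rb')); T=D['top']
print('dish',ray(T,[[190,267]],16))
print('button tip/pivot',F2W(-121,9))
go((440,0,205),(455,6,130),(455,6,12),yaw=1.527)
E
```

```text
dish [[339.43968128 349.82736753  16.        ]]
button tip/pivot (np.float64(537.4987280151324), np.float64(319.59307753903164))
t 1.1 pos [231.3 607.5 205.5] yaw 1.207 tilt 0.000 F [-0.3 -0.6  0.3] open 94.0 j6 -0.17
 rot about tool y: -0.320
 leg (440, 0, 205) dp [-5.977e+01  5.000e-02 -2.351e+01] rows@5cm 12.1
 leg (455, 6, 130) dp [ 0.67  7.5  -1.47] rows@5cm 1.5
 leg (455, 6, 12) dp [ 0.  11.8  0. ] rows@5cm 2.4
```

Call:
drive_tool(dp=[[0,0,0],[0,0,0],[-4.27,0,-1.68],[-4.27,0,-1.68],[-4.27,0,-1.68],[-4.27,0,-1.68],[-4.27,0,-1.68],[-4.27,0,-1.68],[-4.27,0,-1.68],[-4.27,0,-1.68],[-4.27,0,-1.68],[-4.27,0,-1.68],[-4.27,0,-1.68],[-4.27,0,-1.68],[-4.27,0,-1.68],[-4.27,0,-1.68]], rot=[[0,-0.16,0],[0,-0.16,0],[0,0,0],[0,0,0],[0,0,0],[0,0,0],[0,0,0],[0,0,0],[0,0,0],[0,0,0],[0,0,0],[0,0,0],[0,0,0],[0,0,0],[0,0,0],[0,0,0]], hand=0)

```text
time: 3.05
eef_pos: [440.5, -1.6, 205.8]
orientation: [-0.511, 0.511, 0.489, -0.489]
ft_force: [0.6, -0.8, -0.5]
opening: 0.6
```

Call:
drive_tool(dp=[[0.4,3.75,-0.5],[0.4,3.75,-1],[0,4,0],[0,4,0],[0,3.8,0],[0,0,0]], rot=[[0,0,0],[0,0,0],[0,0,0],[0,0,0],[0,0,0],[0,0,0]])

```text
time: 3.8
eef_pos: [452.8, 7.9, 10.2]
orientation: [0.513, -0.509, -0.488, 0.49]
ft_force: [-0.4, 0.0, 0.2]
opening: 0.5
```

```bash
python3 - <<'E'
from mv import *
st()
p=cam('scene'); cv2.imwrite('pics/s1.png',cv2.resize(p['color'][80:300,250:500],None,fx=3,fy=3)[:, :])
cv2.imwrite('pics/s1.png',cv2.resize(p['color'][100:290,250:510],None,fx=3,fy=3))
E
```

```text
t 3.8 pos [452.8   7.9  10.2] yaw 1.527 tilt 0.007 F [-0.4  0.   0.2] open 0.5 j6 -1.76
```

View pics/s1.png

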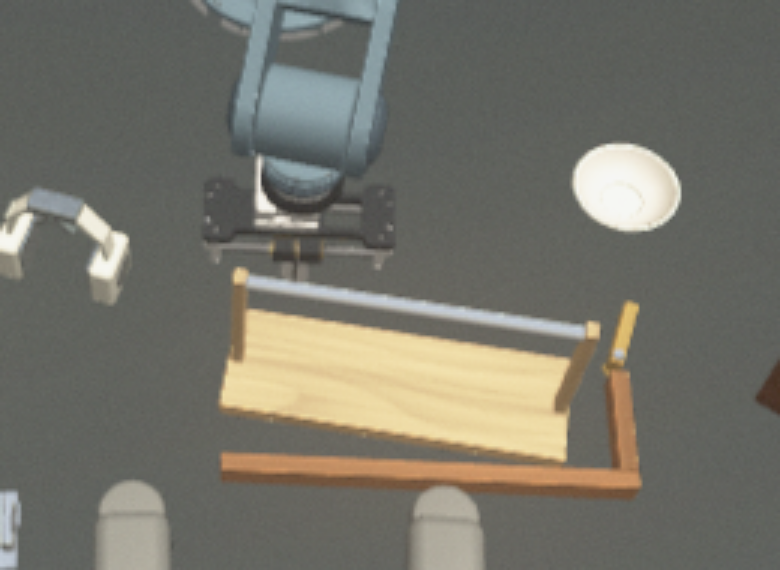

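Call:
drive_tool(dp=[[0,0,-1],[0,0,-1],[0,0,-0.5],[0,0,-0.5],[0,0,-0.5],[0,0,-0.5],[0,0,-0.5],[0,0,-0.4],[0,0,-0.3],[0,0,0]], rot=[[0,0,0],[0,0,0],[0,0,0],[0,0,0],[0,0,0],[0,0,0],[0,0,0],[0,0,0],[0,0,0],[0,0,0]])

```text
time: 5.1
eef_pos: [507.8, 5.0, 12.5]
orientation: [-0.511, 0.511, 0.489, -0.489]
ft_force: [-2.5, -0.6, -0.5]
opening: 0.6
```

```bash
cat > look.py <<'E'
from fit import *
from mv import st
import sys,pickle
st()
def masks(n,labs):
    p=cam(n); out=[]
    for l in labs:
        for a in bot.silhouettes(p,l): out.append((l,a['p'],np.array(a['bbox']),a['region']))
    return p,out
def stand(x0,verbose=True,extra=[]):
    T,ot=masks('top',['stand']);
    S_,os=masks('scene',['stand','clamp'])
    views=[]
    for p,o in((T,ot),(S_,os)):
        r=render(p,place(STAND,*x0))[::S,::S]
        c=[(((m>0)&(r>0)).sum()/((m>0)|(r>0)).sum(),m) for _,_,_,m in o]
        c=[x for x in c if x[0]>.5]
        if c: views.append((p,max(c,key=lambda x:x[0])[1]))
        print('cand',[round(x[0],2) for x in c])
    if not views: return None,(T,S_)
    r=fit(lambda v:place(STAND,*v),views,x0,[6,6,.04]); print('stand',np.round(r[0],3),r[1]); 
    return r[0],(T,S_)
HOME=(596.1,143.0,-.043)
E
python3 - <<'E'
from look import *
e,(T,C)=stand((575,108,-.1))
cv2.imwrite('pics/s2.png',cv2.resize(C['color'][100:290,250:510],None,fx=3,fy=3))
E
```

```text
t 5.1 pos [507.8   5.   12.5] yaw 1.527 tilt 0.001 F [-2.5 -0.6 -0.5] open 0.6 j6 -1.74
cand [np.float64(0.6)]
cand [np.float64(0.89)]
stand [ 5.77038e+02  1.11256e+02 -5.20000e-02] [np.float64(1.5979206301958133), [np.float64(0.6472532778665082), np.float64(0.9506673523293051)]]
```

View pics/s2.png

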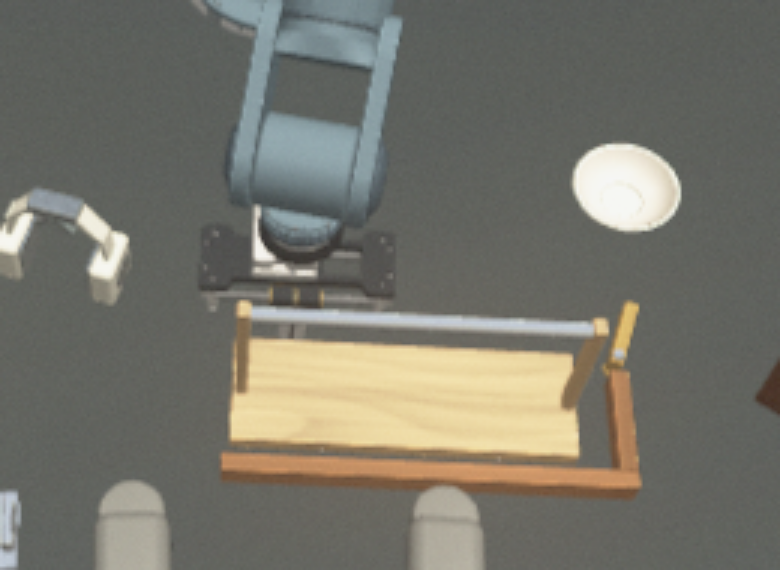

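Call:
drive_tool(dp=[[0,0,2],[3.5,0,0],[3.5,0,0],[3.5,0,0],[0,0,-2],[0,0,-0.6],[0,0,-0.6],[0,0,-0.5],[0,0,-0.3],[0,0,-0.2],[0,0,0]], rot=[[0,0,0],[0,0,0],[0,0,0],[0,0,0],[0,0,0],[0,0,0],[0,0,0],[0,0,0],[0,0,0],[0,0,0],[0,0,0]])

```text
time: 6.72
eef_pos: [530.6, 108.9, 11.9]
orientation: [0.513, -0.509, -0.487, 0.491]
ft_force: [-10.0, 0.1, 9.2]
opening: 0.1
```

Call:
drive_tool(dp=[[0,0,-0.1],[0,0,-0.1],[0,0,0]], rot=[[0,0,0],[0,0,0],[0,0,0]])

```text
time: 7.1
eef_pos: [531.0, 109.1, 11.8]
orientation: [0.514, -0.508, -0.486, 0.492]
ft_force: [-16.0, 1.3, 13.7]
opening: 0.3
```

```bash
python3 - <<'E'
from mv import *
go((500,109,12),(500,109,210),(588,-100,210),(588,-100,80))
E
```

```text
t 7.1 pos [531.  109.1  11.8] yaw 1.527 tilt 0.012 F [-16.    1.3  13.7] open 0.3 j6 -1.53
 leg (500, 109, 12) dp [-0.15 -0.02  3.1 ] rows@5cm 0.6
 leg (500, 109, 210) dp [  0.  -19.8   0. ] rows@5cm 4.0
 leg (588, -100, 210) dp [-20.49   0.    -9.71] rows@5cm 4.2
 leg (588, -100, 80) dp [ 0. 13.  0.] rows@5cm 2.6
```

Call:
drive_tool(dp=[[0,0,1.5],[0,0,1.7],[0,-5,0],[0,-5,0],[0,-5,0],[0,-4.8,0],[-5.1,0,-2.4],[-5.1,0,-2.4],[-5.1,0,-2.4],[-5.1,0,-2.5],[0,4,0],[0,4,0],[0,5,0],[0,0,0]], rot=[[0,0,0],[0,0,0],[0,0,0],[0,0,0],[0,0,0],[0,0,0],[0,0,0],[0,0,0],[0,0,0],[0,0,0],[0,0,0],[0,0,0],[0,0,0],[0,0,0]])

```text
time: 8.85
eef_pos: [588.5, -96.9, 76.3]
orientation: [0.514, -0.508, -0.487, 0.49]
ft_force: [0.7, -0.0, 0.4]
opening: 0.6
```

```bash
python3 - <<'E'
from look import *
e,(T,C)=stand((594,111,-.043))
cv2.imwrite('pics/s3.png',cv2.resize(C['color'][100:290,250:510],None,fx=3,fy=3))
E
```

```text
t 8.8 pos [588.5 -96.9  76.3] yaw 1.526 tilt 0.008 F [ 0.7 -0.   0.4] open 0.6 j6 -1.88
cand [np.float64(0.78)]
cand [np.float64(0.77)]
stand [ 5.94326e+02  1.09269e+02 -5.00000e-02] [np.float64(1.5714901306651465), [np.float64(0.7881387334642606), np.float64(0.7833513972008859)]]
```

View pics/s3.png

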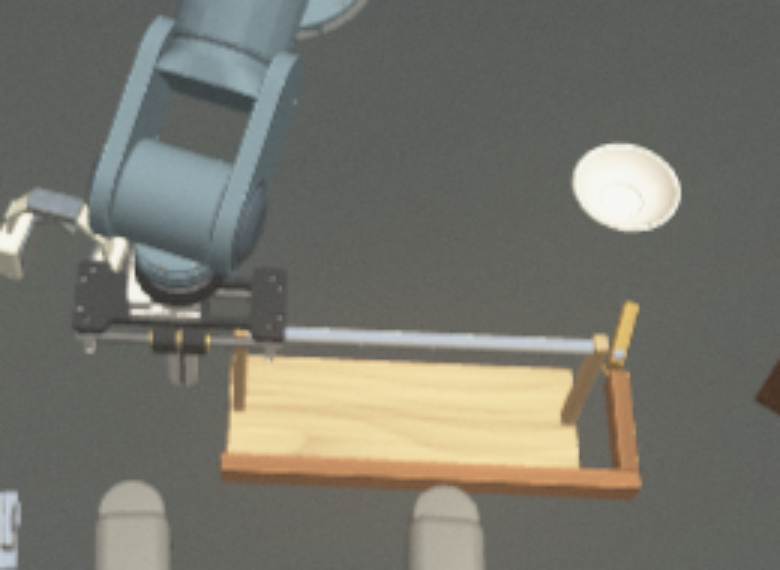

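Call:
drive_tool(dp=[[0,-0.4,0],[1.2,0,0],[1,0,0],[0.6,0,0],[0.5,0,0],[0.5,0,0],[0.5,0,0],[0.5,0,0],[0.5,0,0],[0.4,0,0],[0,0,0]], rot=[[0,0,0],[0,0,0],[0,0,0],[0,0,0],[0,0,0],[0,0,0],[0,0,0],[0,0,0],[0,0,0],[0,0,0],[0,0,0]])

```text
time: 10.48
eef_pos: [594.4, -40.1, 84.4]
orientation: [0.511, -0.511, -0.489, 0.489]
ft_force: [-0.4, -1.4, 0.1]
opening: 0.7
```

Call:
drive_tool(dp=[[0.3,0.3,0],[0.3,0,0],[0.2,0,0],[0.2,0,0],[0,0,0]], rot=[[0,0,0],[0,0,0],[0,0,0],[0,0,0],[0,0,0]])

```text
time: 11.1
eef_pos: [596.1, -32.1, 83.1]
orientation: [-0.51, 0.512, 0.489, -0.489]
ft_force: [-3.1, -6.3, 6.1]
opening: 0.2
```

Call:
drive_tool(dp=[[0.2,0,0],[0.2,0,0],[0,0,0]], rot=[[0,0,0],[0,0,0],[0,0,0]])

```text
time: 11.48
eef_pos: [596.1, -31.3, 83.3]
orientation: [-0.508, 0.513, 0.488, -0.49]
ft_force: [-4.2, -18.3, 4.8]
opening: 0.5
```

```bash
python3 - <<'E'
from look import *
p=cam('wrist'); cv2.imwrite('pics/w4.png',p['color'])
e,(T,C)=stand(HOME)
cv2.imwrite('pics/s4.png',cv2.resize(C['color'][100:290,250:510],None,fx=3,fy=3))
E
```

```text
t 11.5 pos [596.1 -31.3  83.3] yaw 1.527 tilt 0.008 F [ -4.2 -18.3   4.8] open 0.5 j6 -1.76
cand [np.float64(0.64)]
cand [np.float64(0.78)]
stand [ 5.96165e+02  1.42870e+02 -3.70000e-02] [np.float64(1.4304586010578824), [np.float64(0.6384812743415103), np.float64(0.7919773267163722)]]
```

View pics/s4.png

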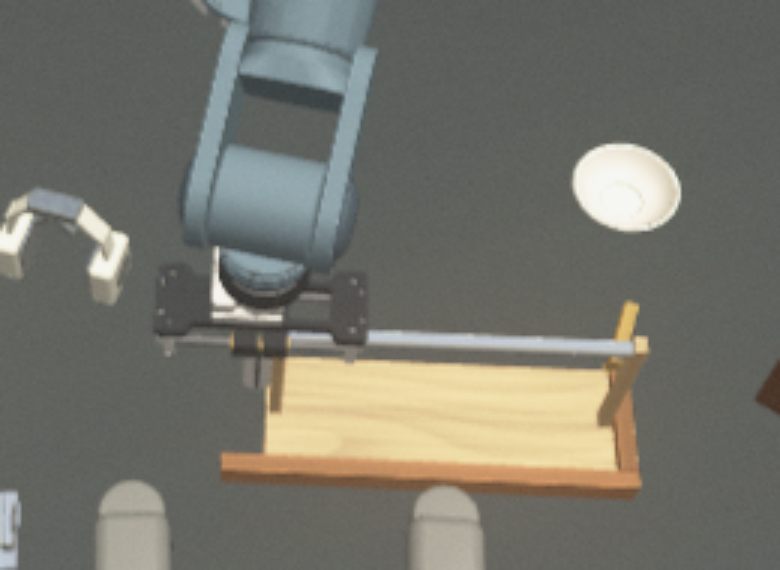

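```bash
python3 - <<'E'
from mv import *
for y in(-290,-60): print(F2W(-119,y))
a=F2W(-150,-270)
go((594,-60,83),(594,-60,200),(*a,200),(*a,13))
E
```

```text
(np.float64(526.6438410325684), np.float64(20.783486948977554))
(np.float64(536.5307935459888), np.float64(250.57088471046788))
t 11.8 pos [596.1 -31.3  83.3] yaw 1.527 tilt 0.008 F [ -3.5 -19.3   4.1] open 0.3 j6 -1.76
 leg (594, -60, 83) dp [-2.88  0.03  0.08] rows@5cm 0.6
 leg (594, -60, 200) dp [  0.  -11.7   0. ] rows@5cm 2.3
 leg (np.float64(496.53223111805625), np.float64(42.097589049611656), 200) dp [ 9.77  0.   10.19] rows@5cm 2.0
 leg (np.float64(496.53223111805625), np.float64(42.097589049611656), 13) dp [ 0.  18.7  0. ] rows@5cm 3.7
```

Call:
drive_tool(dp=[[-1.5,0,0],[-1.5,0,0],[0,-4,0],[0,-4,0],[0,-4,0],[3.3,0,3.4],[3.3,0,3.4],[3.2,0,3.4],[0,5,0],[0,5,0],[0,5,0],[0,3.9,0],[0,0,0]], rot=[[0,0,0],[0,0,0],[0,0,0],[0,0,0],[0,0,0],[0,0,0],[0,0,0],[0,0,0],[0,0,0],[0,0,0],[0,0,0],[0,0,0],[0,0,0]])

```text
time: 13.4
eef_pos: [493.2, 45.9, 9.6]
orientation: [0.513, -0.509, -0.487, 0.49]
ft_force: [-0.1, -0.3, 0.7]
opening: 0.4
```

Call:
drive_tool(dp=[[0,-0.3,-1.5],[0,0,-1],[0,0,-0.4],[0,0,-0.3],[0,0,-0.2],[0,0,-0.1],[0,0,0]], rot=[[0,0,0],[0,0,0],[0,0,0],[0,0,0],[0,0,0],[0,0,0],[0,0,0]])

```text
time: 14.28
eef_pos: [528.5, 44.3, 14.9]
orientation: [0.512, -0.509, -0.488, 0.491]
ft_force: [-6.2, 0.3, 6.6]
opening: 0.5
```

Call:
drive_tool(dp=[[0,0,-0.1],[0,0,-0.1],[0,0,-0.1],[0,0,0]], rot=[[0,0,0],[0,0,0],[0,0,0],[0,0,0]])

```text
time: 14.78
eef_pos: [528.7, 44.4, 14.5]
orientation: [0.514, -0.507, -0.486, 0.493]
ft_force: [-16.9, -0.5, 13.7]
opening: 0.7
```

Call:
drive_tool(dp=[[0,0,1],[0,0,1.5],[5,0,0],[5,0,0],[5,0,0],[4,0,0],[0,0,-1],[0,0,-0.6],[0,0,-0.4],[0,0,-0.2],[0,0,-0.1],[0,0,0]], rot=[[0,0,0],[0,0,0],[0,0,0],[0,0,0],[0,0,0],[0,0,0],[0,0,0],[0,0,0],[0,0,0],[0,0,0],[0,0,0],[0,0,0]])

```text
time: 16.27
eef_pos: [536.3, 232.8, 15.1]
orientation: [0.514, -0.509, -0.485, 0.492]
ft_force: [-13.5, 0.4, 12.0]
opening: 0.3
```

```bash
python3 - <<'E'
from mv import *
P=np.array([537.5,319.6])
def fp(phi,d,r=46): return P+r*np.array([np.cos(phi),np.sin(phi)])+d*np.array([np.sin(phi),-np.cos(phi)])
s=fp(2.79,38); print(s)
go((510,233,15),(510,233,70),(440,300,70),(*s,70),(*s,13))
X=np.array([np.cos(1.527),np.sin(1.527)]);Z=np.array([-np.sin(1.527),np.cos(1.527)])
prev=s
for i,phi in enumerate(np.linspace(2.79,4.67,15)):
    d=20-4.5*(phi-2.79)/1.88
    q=fp(phi,d); e=(q-prev)/10; print(round(phi,2),q.round(1),'dp x %.2f z %.2f'%(e@X,e@Z)); prev=q
E
```

```text
[507.40098316 371.11746486]
t 16.3 pos [536.3 232.8  15.1] yaw 1.525 tilt 0.011 F [-13.5   0.4  12. ] open 0.3 j6 -1.31
 leg (510, 233, 15) dp [-0.1   0.01  2.63] rows@5cm 0.5
 leg (510, 233, 70) dp [ 0.  -5.5  0. ] rows@5cm 1.1
 leg (440, 300, 70) dp [6.37 0.   7.3 ] rows@5cm 1.4
 leg (np.float64(507.40098315922694), np.float64(371.11746485628794), 70) dp [ 7.41  0.   -6.41] rows@5cm 1.4
 leg (np.float64(507.40098315922694), np.float64(371.11746485628794), 13) dp [0.  5.7 0. ] rows@5cm 1.1
2.79 [501.2 354.2] dp x -1.72 z 0.55
2.92 [496.8 348.7] dp x -0.57 z 0.41
3.06 [493.3 342.7] dp x -0.62 z 0.33
3.19 [490.6 336.3] dp x -0.66 z 0.24
3.33 [488.8 329.5] dp x -0.68 z 0.15
3.46 [488.  322.6] dp x -0.69 z 0.05
3.6 [488.2 315.7] dp x -0.69 z -0.05
3.73 [489.4 308.8] dp x -0.68 z -0.14
3.86 [491.5 302.2] dp x -0.65 z -0.24
4.0 [494.5 296. ] dp x -0.61 z -0.32
4.13 [498.3 290.3] dp x -0.56 z -0.41
4.27 [502.8 285.2] dp x -0.49 z -0.48
4.4 [508.1 280.7] dp x -0.42 z -0.54
4.54 [513.8 277.1] dp x -0.34 z -0.59
4.67 [520.1 274.3] dp x -0.25 z -0.63
```

First move clear and check the stand's pose before closing the button.

Call:
drive_tool(dp=[[0,0,1.2],[0,0,1.4],[0,-3,0],[0,-3,0],[3.2,0,3.6],[3.2,0,3.7],[3.7,0,-3.2],[3.7,0,-3.2],[0,3,0],[0,2.7,0],[0,0,0]], rot=[[0,0,0],[0,0,0],[0,0,0],[0,0,0],[0,0,0],[0,0,0],[0,0,0],[0,0,0],[0,0,0],[0,0,0],[0,0,0]])

```text
time: 17.65
eef_pos: [509.3, 371.8, 15.9]
orientation: [0.511, -0.51, -0.487, 0.491]
ft_force: [-0.2, -0.3, -0.3]
opening: 0.1
```

```bash
python3 - <<'E'
from look import *
e,(T,C)=stand(HOME)
for n,p,w in(('a',T,(150,290,170,370)),('b',C,(140,290,300,500))):
    im=cv2.resize(p['color'],None,fx=4,fy=4,interpolation=2)
    cv2.imwrite(f'pics/s5{n}.png',im[w[0]*4:w[1]*4,w[2]*4:w[3]*4][:600,:800])
E
```

```text
t 17.6 pos [509.3 371.8  15.9] yaw 1.527 tilt 0.005 F [-0.2 -0.3 -0.3] open 0.1 j6 -1.08
cand [np.float64(0.97)]
cand [np.float64(0.86)]
stand [ 5.95906e+02  1.42566e+02 -4.30000e-02] [np.float64(1.8487638703881242), [np.float64(0.9699850754518822), np.float64(0.8787787949362419)]]
```

View pics/s5b.png

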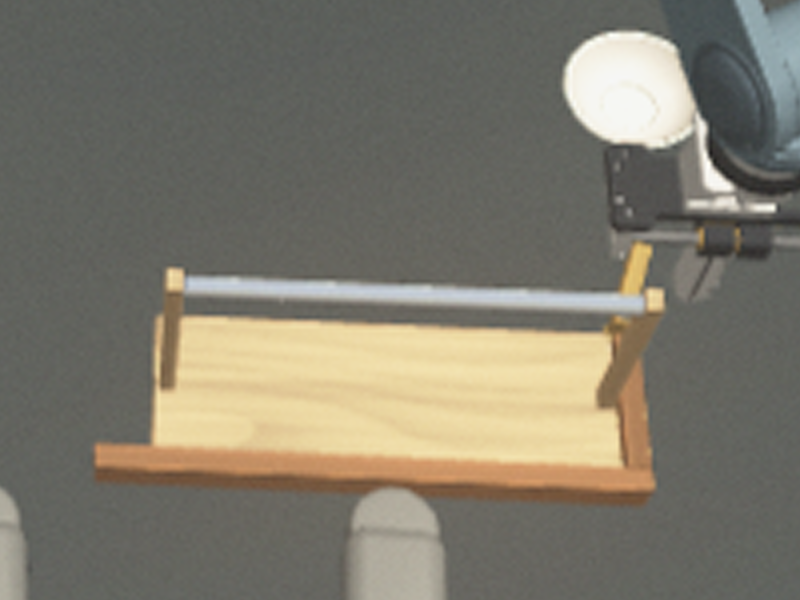

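View pics/s5a.png

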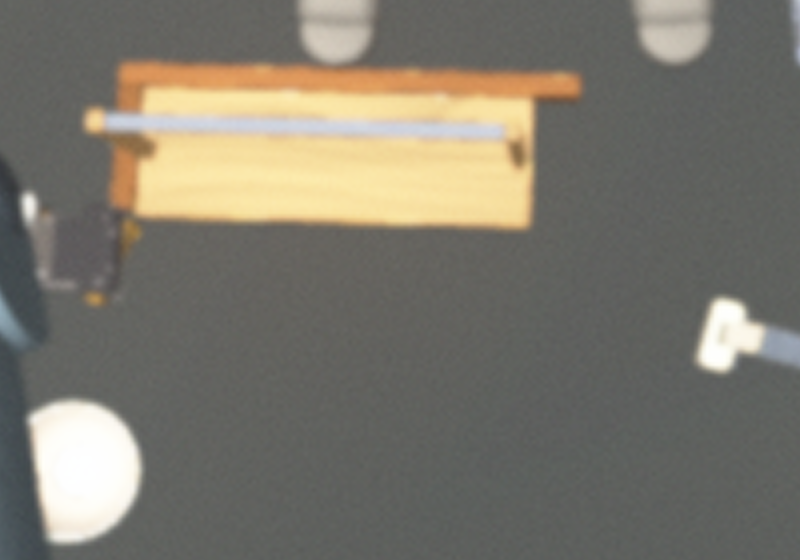

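Call:
drive_tool(dp=[[-0.9,0.2,0.3],[-0.9,0,0.35],[-0.57,0,0.41],[-0.62,0,0.33],[-0.66,0,0.24],[-0.68,0,0.15],[-0.69,0,0.05],[-0.69,0,-0.05],[-0.68,0,-0.14],[-0.65,0,-0.24],[-0.61,0,-0.32],[-0.56,0,-0.41],[-0.49,0,-0.48],[-0.42,0,-0.54],[0,0,0]], rot=[[0,0,0],[0,0,0],[0,0,0],[0,0,0],[0,0,0],[0,0,0],[0,0,0],[0,0,0],[0,0,0],[0,0,0],[0,0,0],[0,0,0],[0,0,0],[0,0,0],[0,0,0]])

```text
time: 19.77
eef_pos: [511.5, 281.3, 16.4]
orientation: [-0.511, 0.511, 0.489, -0.489]
ft_force: [-0.1, 0.6, 1.4]
opening: 0.5
```

Call:
drive_tool(dp=[[-0.34,0,-0.4],[-0.25,0,-0.4],[0,0,-0.2],[0,0,-0.2],[0,0,0]], rot=[[0,0,0],[0,0,0],[0,0,0],[0,0,0],[0,0,0]])

```text
time: 20.4
eef_pos: [520.0, 275.2, 16.2]
orientation: [0.512, -0.509, -0.487, 0.491]
ft_force: [-9.8, -1.8, 8.0]
opening: 0.4
```

Call:
drive_tool(dp=[[0,0,-0.1],[0,0,0.8],[0,0,2],[0,-5,0],[0,-5,0],[0,-6,1],[-4,-6,3],[-5,-6,2],[-3,0,2],[0,0,0]], rot=[[0,0,0],[0,0,0],[0,0,0],[0,0,0],[0,0,0],[0,0,0],[0,0,0],[0,0,0],[0,0,0],[0,0,0]], hand=0.6)

```text
time: 21.65
eef_pos: [421.9, 178.1, 272.1]
orientation: [-0.51, 0.512, 0.489, -0.487]
ft_force: [0.7, 0.2, 0.5]
opening: 56.4
```

```bash
cat >> look.py <<'E'
def phones(guess,only=None):
    """guess list of (x,y,a); refit each with nearest masks in top/scene"""
    T,ot=masks('top',['phones1']); C,os=masks('scene',['phones1']); res=[]
    for g in guess:
        best=None;views=[]
        for p,o in((T,ot),(C,os)):
            r=render(p,place(PH,*g))[::S,::S]>0
            c=[((m&r).sum()/(m|r).sum(),m) for _,q,_,m in o]; c.sort(key=lambda x:-x[0])
            if c and c[0][0]>.12: views.append((p,c[0][1]))
        if not views: res.append(None); print('no view',g); continue
        r=fit(lambda v:place(PH,*v),views,g,[6,6,.1]); print('phones',np.round(r[0],3),np.round(r[1][1],2),len(views)); res.append(r[0])
    return res,T,C
E
python3 - <<'E'
from look import *
r,T,C=phones([(424.3,-225.5,-.302),(592.1,-366.7,-.382),(443.3,-364.5,.309)])
e,_=stand(HOME)
for n,p,w in(('a',T,(140,290,170,470)),('b',C,(120,300,150,480))):
    cv2.imwrite(f'pics/s6{n}.png',cv2.resize(p['color'][w[0]:w[1],w[2]:w[3]],None,fx=2.4,fy=2.4,interpolation=2))
cv2.imwrite('pics/s6c.png',cv2.resize(C['color'][170:290,320:480],None,fx=5,fy=5,interpolation=2))
E
```

```text
t 21.6 pos [421.9 178.1 272.1] yaw 1.525 tilt 0.004 F [0.7 0.2 0.5] open 56.4 j6 -1.37
phones [ 4.24432e+02 -2.26514e+02 -3.14000e-01] [0.86] 1
phones [ 5.91159e+02 -3.67363e+02 -3.76000e-01] [0.86] 1
phones [ 4.44968e+02 -3.63386e+02  3.11000e-01] [0.85] 1
cand [np.float64(0.97)]
cand [np.float64(0.82)]
stand [ 5.96486e+02  1.42437e+02 -4.40000e-02] [np.float64(1.8031629573596555), [np.float64(0.9693378894767783), np.float64(0.833825067882877)]]
```

View pics/s6c.png

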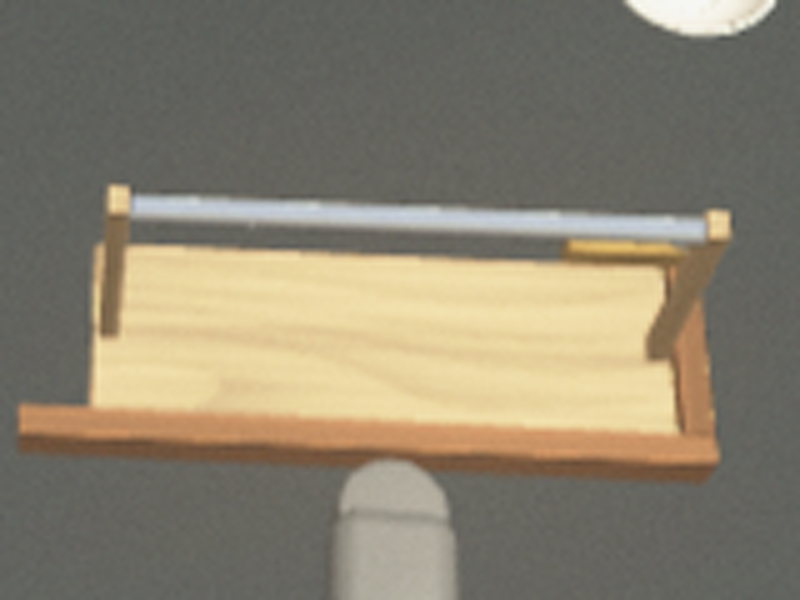

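View pics/s6a.png

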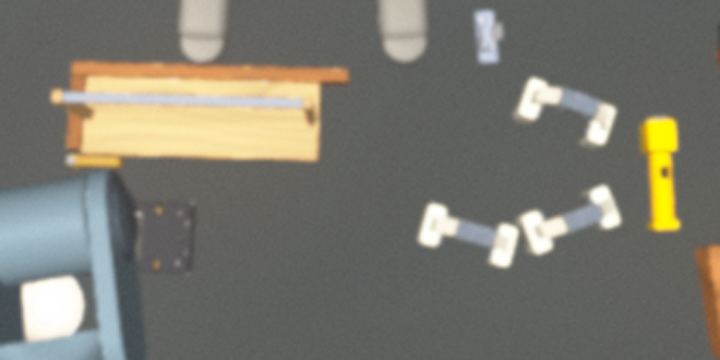

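Call:
drive_tool(dp=[[0,0,0],[0,0,0],[0,0,0],[0,0,0],[0,0,0],[0,0,0],[0,0,0],[0,0,0],[0,0,0],[0,0,0]], rot=[[0,0.183,0],[0,0.183,0],[0,0.183,0],[0,0.183,0],[0,0.183,0],[0,0.183,0],[0,0.183,0],[0,0.183,0],[0,0.183,0],[0,0.183,0]])

```text
time: 23.35
eef_pos: [422.0, 179.2, 270.8]
orientation: [-0.699, 0.699, -0.109, 0.109]
ft_force: [-0.7, -0.1, -0.3]
opening: 56.3
```

```bash
python3 - <<'E'
from mv import *
go((424.4,-226,272),(424.4,-226,140))
E
```

```text
t 23.4 pos [422.  179.2 270.8] yaw -0.309 tilt 0.000 F [-0.7 -0.1 -0.3] open 56.3 j6 0.46
 leg (424.4, -226, 272) dp [ 12.54  -0.12 -38.53] rows@5cm 8.1
 leg (424.4, -226, 140) dp [ 0.  13.2  0. ] rows@5cm 2.6
```

Call:
drive_tool(dp=[[1.25,0,-3.85],[1.25,0,-3.85],[1.25,0,-3.85],[1.25,0,-3.85],[1.25,0,-3.85],[1.25,0,-3.85],[1.25,0,-3.85],[1.25,0,-3.85],[1.25,0,-3.85],[1.3,0,-3.85],[0,4,0],[0,4,0],[0,4,0],[0,0,0],[0,0,0]], rot=[[0,0,0],[0,0,0],[0,0,0],[0,0,0],[0,0,0],[0,0,0],[0,0,0],[0,0,0],[0,0,0],[0,0,0],[0,0,0],[0,0,0],[0,0,0],[0,0,0],[0,0,0]])

```text
time: 25.22
eef_pos: [427.7, -226.5, 152.5]
orientation: [-0.699, 0.699, -0.106, 0.107]
ft_force: [-0.0, -0.7, 0.7]
opening: 56.3
```

```bash
python3 - <<'E'
from look import *
p=cam('wrist'); im=p['color'].copy()
for b in place(PH,424.4,-226,-.305):
    h=cv2.convexHull(np.round(proj(p,b)).astype(np.int32)); cv2.polylines(im,[h],True,(0,0,255),1)
cv2.imwrite('pics/w7.png',im)
E
```

```text
t 25.2 pos [ 427.7 -226.5  152.5] yaw -0.303 tilt 0.002 F [-0.  -0.7  0.7] open 56.3 j6 -0.42
```

View pics/w7.png

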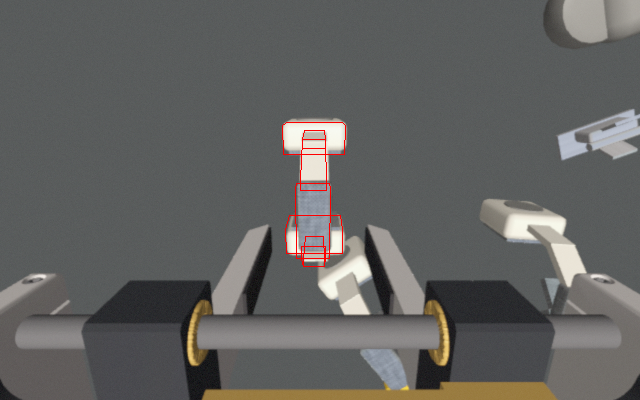

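Call:
drive_tool(dp=[[-0.2,2,0],[0,1.5,0],[0,0.8,0],[0,0,0]], rot=[[0,0,0],[0,0,0],[0,0,0],[0,0,0]])

```text
time: 25.78
eef_pos: [424.9, -225.2, 107.8]
orientation: [0.699, -0.699, 0.107, -0.107]
ft_force: [0.1, -0.9, -0.9]
opening: 56.0
```

```bash
python3 - <<'E'
from mv import *
st()
cam('top');st();cam('top');st();cam('top');st()
E
```

```text
t 25.8 pos [ 424.9 -225.2  107.8] yaw -0.303 tilt 0.001 F [ 0.1 -0.9 -0.9] open 56.0 j6 -0.42
t 25.8 pos [ 425.1 -225.4  108.3] yaw -0.303 tilt 0.000 F [-0.4 -0.  -0. ] open 56.4 j6 -0.42
t 25.9 pos [ 425.3 -225.6  108.5] yaw -0.303 tilt 0.001 F [-0.2  0.6  0.4] open 56.4 j6 -0.42
t 25.9 pos [ 425.3 -225.6  108.6] yaw -0.303 tilt 0.001 F [-0.5 -0.7 -0.3] open 56.6 j6 -0.42
```

Call:
drive_tool(dp=[[0,0,0],[0,0,0],[0,0,0],[0,0,0],[0,0,0],[0,0,0]], rot=[[0,0,0],[0,0,0],[0,0,0],[0,0,0],[0,0,0],[0,0,0]], hand=0, newtons=25)

```text
time: 26.68
eef_pos: [425.0, -225.3, 108.1]
orientation: [-0.699, 0.699, -0.107, 0.107]
ft_force: [0.2, -0.8, -0.1]
opening: 23.6
```

Call:
drive_tool(dp=[[0,-2,0],[0,-4,0],[0,-5,0],[0,-5,0],[0,-4,0],[0,0,0]], rot=[[0,0,0],[0,0,0],[0,0,0],[0,0,0],[0,0,0],[0,0,0]])

```text
time: 27.42
eef_pos: [426.0, -226.2, 311.1]
orientation: [-0.698, 0.7, -0.105, 0.109]
ft_force: [0.3, 0.4, -2.7]
opening: 23.7
```

```bash
python3 - <<'E'
from look import *
from mv import go,F2W
p=cam('wrist'); cv2.imwrite('pics/w8.png',p['color'])
print([F2W(-55,-165+s) for s in(90,0,-90)])
E
```

```text
t 27.4 pos [ 426.  -226.2  311.1] yaw -0.303 tilt 0.006 F [ 0.3  0.4 -2.7] open 23.7 j6 -0.42
[(np.float64(599.8268334113543), np.float64(232.83359807011453)), (np.float64(595.9580259061029), np.float64(142.9167902504009)), (np.float64(592.0892184008513), np.float64(52.99998243068731))]
```

View pics/w8.png

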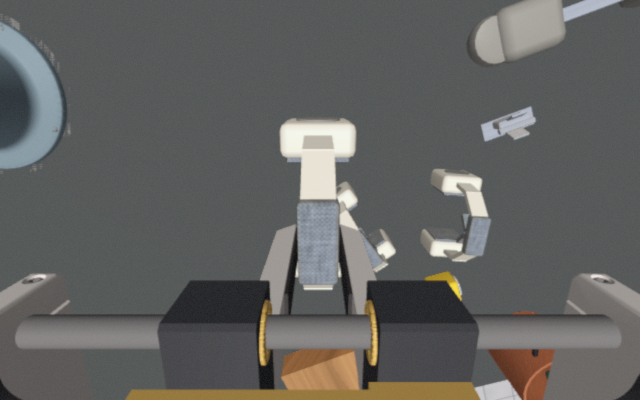

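Call:
drive_tool(dp=[[0,0,0],[0,0,0],[0,0,0],[0,0,0],[0,0,0],[0,0,0],[0,0,0],[0,0,0],[0,0,0],[0,0,0],[0,0,0]], rot=[[0,-0.183,0],[0,-0.183,0],[0,-0.183,0],[0,-0.183,0],[0,-0.183,0],[0,-0.183,0],[0,-0.183,0],[0,-0.183,0],[0,-0.183,0],[0,-0.183,0],[0,0,0]])

```text
time: 28.85
eef_pos: [424.0, -224.5, 305.0]
orientation: [0.513, -0.51, -0.488, 0.488]
ft_force: [-0.6, -0.1, -1.7]
opening: 23.6
```

```bash
python3 - <<'E'
from mv import *
go((599.8,232.8,310),yaw=1.527)
E
```

```text
t 28.9 pos [ 424.  -224.5  305. ] yaw 1.525 tilt 0.005 F [-0.6 -0.1 -1.7] open 23.6 j6 -2.25
 rot about tool y: -0.002
 leg (599.8, 232.8, 310) dp [ 46.46  -0.5  -15.56] rows@5cm 9.1
```

Call:
drive_tool(dp=[[4.2,0,-1.4],[4.2,0,-1.4],[4.2,0,-1.4],[4.2,0,-1.4],[4.2,0,-1.4],[4.2,0,-1.4],[4.2,0,-1.4],[4.2,0,-1.4],[4.2,0,-1.4],[4.2,0,-1.4],[4.4,0,-1.5],[0,0,0],[0,0,0]], rot=[[0,0,0],[0,0,0],[0,0,0],[0,0,0],[0,0,0],[0,0,0],[0,0,0],[0,0,0],[0,0,0],[0,0,0],[0,0,0],[0,0,0],[0,0,0]])

```text
time: 30.48
eef_pos: [599.5, 231.1, 306.3]
orientation: [0.512, -0.511, -0.488, 0.489]
ft_force: [-0.3, -0.4, -1.9]
opening: 24.0
```

```bash
python3 - <<'E'
from look import *
from mv import go
go((599.8,232.8,171),yaw=1.527)
o=bot.get_obs(); x,y,z=o['eef_pos']
p=cam('scene'); im=cv2.resize(p['color'],None,fx=4,fy=4,interpolation=2)
for P in (place(PH,x,y,1.527,z-108.5),):
    c,_=cv2.findContours(render(p,P),cv2.RETR_CCOMP,2); cv2.drawContours(im,c,-1,(0,0,255),1)
cv2.imwrite('pics/s9.png',im[120*4:270*4,300*4:500*4])
E
```

```text
t 30.5 pos [599.5 231.1 306.3] yaw 1.525 tilt 0.003 F [-0.3 -0.4 -1.9] open 24.0 j6 -1.33
t 30.5 pos [599.5 231.1 306.3] yaw 1.525 tilt 0.003 F [-0.3 -0.4 -1.9] open 24.0 j6 -1.33
 rot about tool y: -0.002
 leg (599.8, 232.8, 171) dp [ 0.17 13.53 -0.02] rows@5cm 2.7
```

View pics/s9.png

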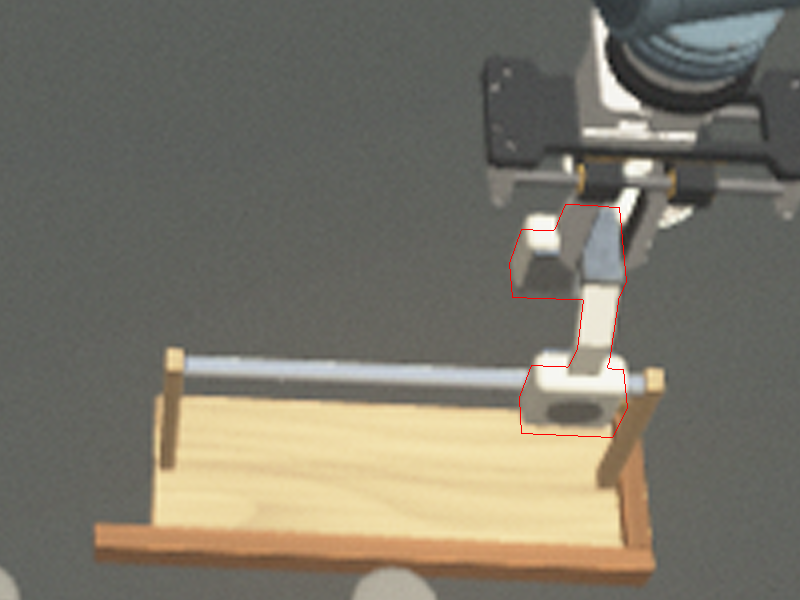

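Call:
drive_tool(dp=[[0.15,3,0],[0,3,0],[0,3,0],[0,2.5,0],[0,1,0],[0,0.5,0],[0,0,0],[0,0,0]], rot=[[0,0,0],[0,0,0],[0,0,0],[0,0,0],[0,0,0],[0,0,0],[0,0,0],[0,0,0]])

```text
time: 31.52
eef_pos: [600.8, 233.1, 179.2]
orientation: [-0.51, 0.511, 0.489, -0.488]
ft_force: [1.3, 0.6, -2.1]
opening: 23.8
```

```bash
python3 - <<'E'
from look import *
o=bot.get_obs(); x,y,z=o['eef_pos']
p=cam('scene'); im=cv2.resize(p['color'],None,fx=4,fy=4,interpolation=2)
for P in (place(PH,x,y,1.527,z-108.5),):
    c,_=cv2.findContours(render(p,P),cv2.RETR_CCOMP,2); cv2.drawContours(im,c,-1,(0,0,255),1)
cv2.imwrite('pics/s10.png',im[120*4:270*4,300*4:500*4])
cv2.imwrite('pics/w10.png',cam('wrist')['color'])
E
```

```text
t 31.5 pos [600.8 233.1 179.2] yaw 1.527 tilt 0.002 F [ 1.3  0.6 -2.1] open 23.8 j6 -1.33
```

View pics/s10.png

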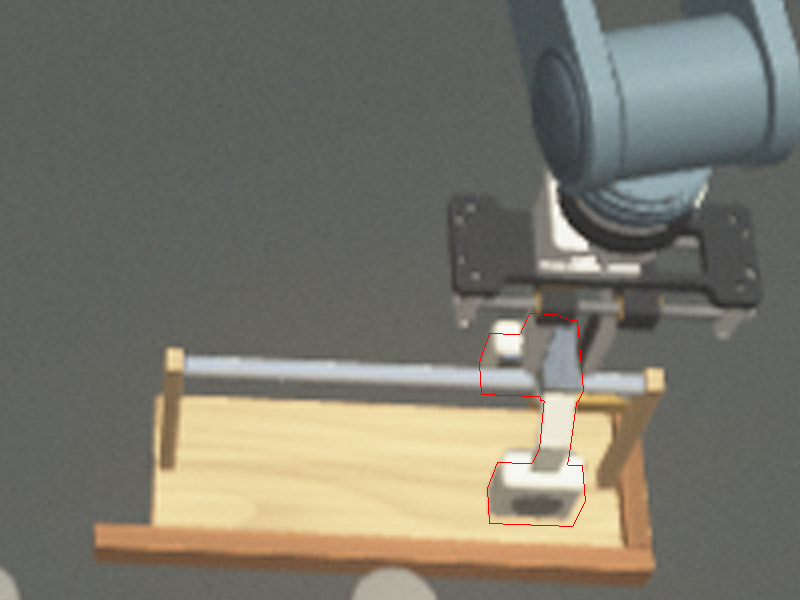

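View pics/w10.png

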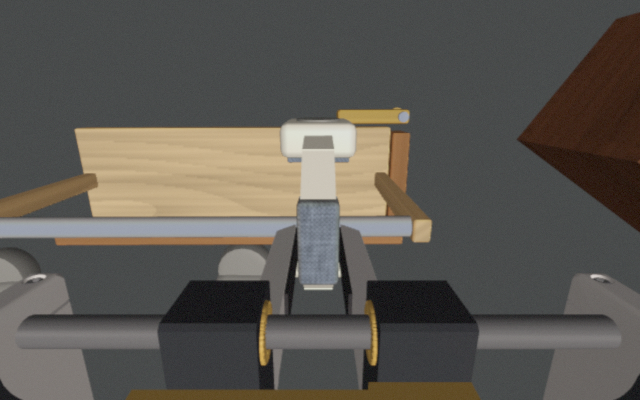

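Call:
drive_tool(dp=[[0,0.4,0.1],[0,0.3,0],[0,0.2,0],[0,0,0]], rot=[[0,0,0],[0,0,0],[0,0,0],[0,0,0]])

```text
time: 32.12
eef_pos: [600.8, 233.2, 170.7]
orientation: [-0.51, 0.512, 0.49, -0.488]
ft_force: [2.3, 0.4, 4.4]
opening: 23.6
```

Call:
drive_tool(dp=[[0,0,0],[0,0,0],[0,0,0],[0,0,0]], rot=[[0,0,0],[0,0,0],[0,0,0],[0,0,0]], hand=0.5)

```text
time: 32.62
eef_pos: [598.8, 233.0, 168.5]
orientation: [0.511, -0.511, -0.489, 0.489]
ft_force: [0.8, 0.9, -0.0]
opening: 47.0
```

```bash
python3 - <<'E'
from look import *
p=cam('scene'); im=cv2.resize(p['color'],None,fx=4,fy=4,interpolation=2)
for P in (place(PH,599.8,233,1.527,61),):
    c,_=cv2.findContours(render(p,P),cv2.RETR_CCOMP,2); cv2.drawContours(im,c,-1,(0,0,255),1)
cv2.imwrite('pics/s11.png',im[120*4:270*4,300*4:500*4])
cv2.imwrite('pics/w11.png',cam('wrist')['color'])
E
```

```text
t 32.6 pos [598.8 233.  168.5] yaw 1.527 tilt 0.001 F [ 0.8  0.9 -0. ] open 47.0 j6 -1.33
```

View pics/s11.png

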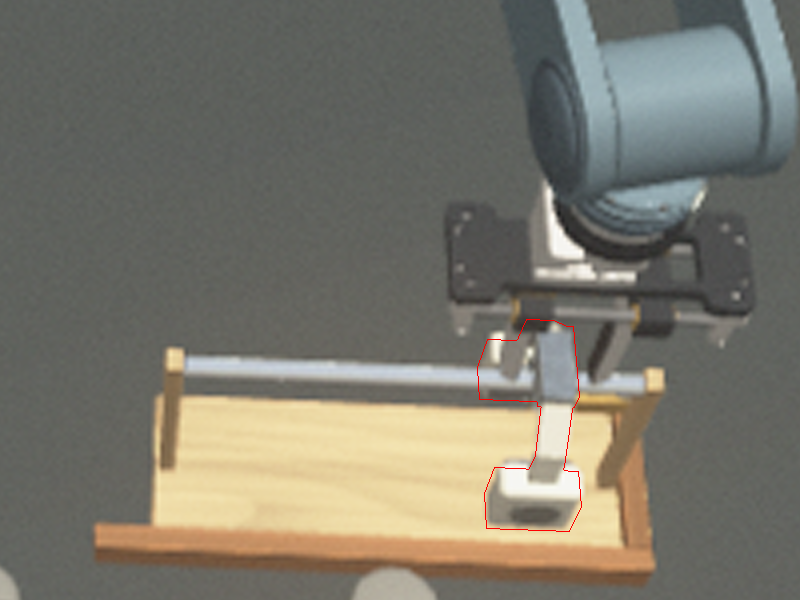

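View pics/w11.png

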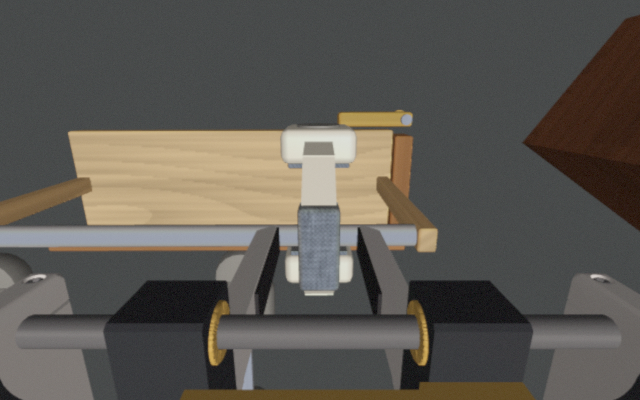

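Call:
drive_tool(dp=[[0,-2,0],[0,-4,0],[0,-5,0],[-5,-1,1.5],[-5,0,1.5],[-5,0,1.5],[-5,0,1.5],[-5,0,1.5],[-5,0,1.5],[0,0,0]], rot=[[0,0,0],[0,0,0],[0,0,0],[0,0,0],[0,0,0],[0,0,0],[0,0,0],[0,0,0],[0,0,0],[0,0,0]], hand=0.6)

```text
time: 33.98
eef_pos: [495.7, -65.3, 290.8]
orientation: [-0.511, 0.513, 0.488, -0.487]
ft_force: [0.4, -0.7, 0.7]
opening: 56.4
```

Call:
drive_tool(dp=[[0,0,0],[0,0,0],[0,0,0],[0,0,0],[0,0,0],[0,0,0],[0,0,0],[0,0,0]], rot=[[0,0.174,0],[0,0.174,0],[0,0.174,0],[0,0.174,0],[0,0.174,0],[0,0.174,0],[0,0.174,0],[0,0,0]])

```text
time: 34.98
eef_pos: [496.6, -61.9, 290.0]
orientation: [-0.698, 0.699, 0.11, -0.11]
ft_force: [-0.8, -0.3, 0.3]
opening: 56.6
```

```bash
python3 - <<'E'
from look import *
from mv import go
r,T,C=phones([(591.5,-367,-.38),(444.2,-364,.31)])
for n,p,w in(('a',T,(140,290,170,470)),('b',C,(120,300,150,480))):
    cv2.imwrite(f'pics/s12{n}.png',cv2.resize(p['color'][w[0]:w[1],w[2]:w[3]],None,fx=2.4,fy=2.4,interpolation=2))
x,y,a=r[1]
go((x,y,270),(x,y,150),yaw=a)
E
```

```text
t 35.0 pos [496.6 -61.9 290. ] yaw 0.312 tilt 0.001 F [-0.8 -0.3  0.3] open 56.6 j6 -0.66
phones [ 5.91889e+02 -3.66877e+02 -3.72000e-01] [0.88 0.86] 2
phones [ 4.51983e+02 -3.44712e+02  3.26000e-01] [0.87 0.83] 2
t 35.2 pos [496.2 -62.4 289.3] yaw 0.311 tilt 0.000 F [ 0.2 -0.4  0.2] open 56.6 j6 -0.66
 rot about tool y: -0.015
 leg (np.float64(451.9832675936646), np.float64(-344.71225241821804), 270) dp [-13.24   1.93 -25.33] rows@5cm 5.6
 leg (np.float64(451.9832675936646), np.float64(-344.71225241821804), 150) dp [ 0. 12.  0.] rows@5cm 2.4
```

View pics/s12b.png

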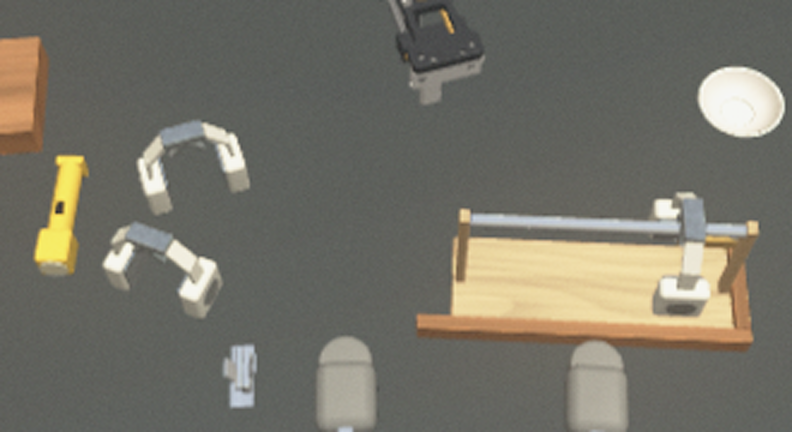

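Call:
drive_tool(dp=[[0,0,0],[-2.2,0.3,-4.2],[-2.2,0.3,-4.2],[-2.2,0.3,-4.2],[-2.2,0.3,-4.2],[-2.2,0.3,-4.2],[-2.2,0.4,-4.3],[0,4,0],[0,4,0],[0,4,0],[0,0,0],[0,0,0],[0,0,0]], rot=[[0,-0.015,0],[0,0,0],[0,0,0],[0,0,0],[0,0,0],[0,0,0],[0,0,0],[0,0,0],[0,0,0],[0,0,0],[0,0,0],[0,0,0],[0,0,0]])

```text
time: 36.8
eef_pos: [452.5, -345.7, 152.4]
orientation: [-0.697, 0.699, 0.115, -0.113]
ft_force: [-0.5, 0.0, -0.8]
opening: 56.5
```

```bash
python3 - <<'E'
from look import *
from mv import go
go((452,-344.7,108.5))
p=cam('wrist'); im=p['color'].copy()
for b in place(PH,452,-344.7,.326):
    h=cv2.convexHull(np.round(proj(p,b)).astype(np.int32)); cv2.polylines(im,[h],True,(0,0,255),1)
cv2.imwrite('pics/w13.png',im)
E
```

```text
t 36.8 pos [ 452.5 -345.7  152.4] yaw 0.324 tilt 0.004 F [-0.5  0.  -0.8] open 56.5 j6 -1.18
t 36.8 pos [ 452.5 -345.7  152.4] yaw 0.324 tilt 0.004 F [-0.5  0.  -0.8] open 56.5 j6 -1.18
 leg (452, -344.7, 108.5) dp [-0.02  4.39  0.11] rows@5cm 0.9
```

View pics/w13.png

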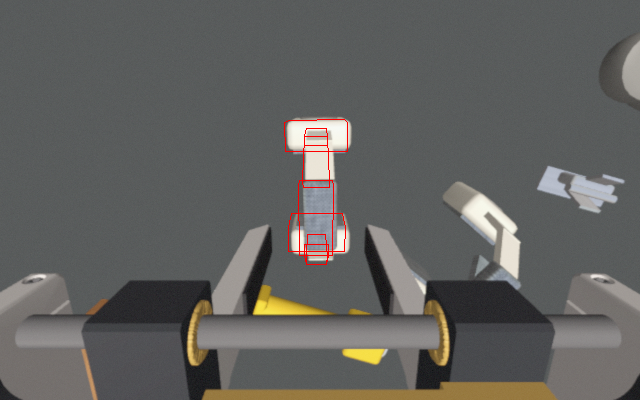

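Call:
drive_tool(dp=[[0.1,2,0.1],[0,1.5,0],[0,0.9,0],[0,0,0],[0,0,0]], rot=[[0,0,0],[0,0,0],[0,0,0],[0,0,0],[0,0,0]])

```text
time: 37.48
eef_pos: [452.3, -343.6, 106.3]
orientation: [-0.698, 0.698, 0.114, -0.114]
ft_force: [0.4, 1.3, 0.6]
opening: 56.5
```

Call:
drive_tool(dp=[[0,0,0],[0,0,0],[0,0,0],[0,0,0],[0,0,0],[0,0,0]], rot=[[0,0,0],[0,0,0],[0,0,0],[0,0,0],[0,0,0],[0,0,0]], hand=0, newtons=30)

```text
time: 38.22
eef_pos: [452.2, -343.3, 106.1]
orientation: [-0.698, 0.698, 0.114, -0.114]
ft_force: [1.1, -0.2, 0.4]
opening: 23.8
```

Call:
drive_tool(dp=[[0,-2,0],[0,-4,0],[0,-5,0],[0,-5,0],[0,-4.5,0],[0,0,0]], rot=[[0,0,0],[0,0,0],[0,0,0],[0,0,0],[0,0,0],[0,0,0]])

```text
time: 38.98
eef_pos: [453.4, -344.7, 316.9]
orientation: [-0.695, 0.701, 0.116, -0.112]
ft_force: [-0.1, -0.4, -1.7]
opening: 23.5
```

Call:
drive_tool(dp=[[0,0,0],[0,0,0],[0,0,0],[0,0,0],[0,0,0],[0,0,0],[0,0,0],[0,0,0]], rot=[[0,-0.172,0],[0,-0.172,0],[0,-0.172,0],[0,-0.172,0],[0,-0.172,0],[0,-0.172,0],[0,-0.171,0],[0,0,0]])

```text
time: 39.98
eef_pos: [451.6, -342.8, 309.6]
orientation: [0.512, -0.51, -0.488, 0.488]
ft_force: [0.1, -0.1, -1.8]
opening: 23.8
```

```bash
python3 - <<'E'
from mv import *
go((595.9,142.7,310),yaw=1.527)
E
```

```text
t 40.0 pos [ 451.6 -342.8  309.6] yaw 1.525 tilt 0.003 F [ 0.1 -0.1 -1.8] open 23.8 j6 -2.37
 rot about tool y: -0.002
 leg (595.9, 142.7, 310) dp [ 4.913e+01 -4.000e-02 -1.229e+01] rows@5cm 9.7
```

Call:
drive_tool(dp=[[4.1,0,-1],[4.1,0,-1],[4.1,0,-1],[4.1,0,-1],[4.1,0,-1],[4.1,0,-1],[4.1,0,-1],[4.1,0,-1],[4.1,0,-1],[4.1,0,-1],[4.1,0,-1],[4.0,0,-1.3],[0,0,0],[0,0,0],[0,0,0]], rot=[[0,0,0],[0,0,0],[0,0,0],[0,0,0],[0,0,0],[0,0,0],[0,0,0],[0,0,0],[0,0,0],[0,0,0],[0,0,0],[0,0,0],[0,0,0],[0,0,0],[0,0,0]])

```text
time: 41.85
eef_pos: [596.3, 140.8, 310.8]
orientation: [0.511, -0.511, -0.488, 0.489]
ft_force: [0.0, 0.2, -0.9]
opening: 23.4
```

```bash
python3 - <<'E'
from look import *
from mv import go
go((596.2,142.7,175),yaw=1.527)
o=bot.get_obs(); x,y,z=o['eef_pos']
p=cam('scene'); im=cv2.resize(p['color'],None,fx=4,fy=4,interpolation=2)
for P in (place(PH,x,y,1.527,z-106.5),):
    c,_=cv2.findContours(render(p,P),cv2.RETR_CCOMP,2); cv2.drawContours(im,c,-1,(0,0,255),1)
cv2.imwrite('pics/s14.png',im[120*4:270*4,300*4:500*4])
E
```

```text
t 41.9 pos [596.3 140.8 310.8] yaw 1.525 tilt 0.000 F [ 0.   0.2 -0.9] open 23.4 j6 -1.48
t 41.9 pos [596.3 140.8 310.8] yaw 1.525 tilt 0.000 F [ 0.   0.2 -0.9] open 23.4 j6 -1.48
 rot about tool y: -0.002
 leg (596.2, 142.7, 175) dp [ 0.19 13.58  0.02] rows@5cm 2.7
```

View pics/s14.png

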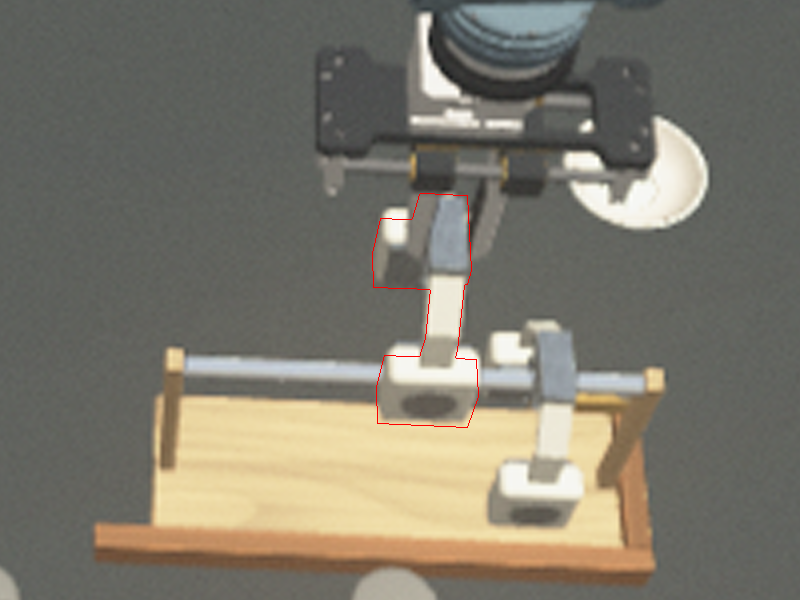

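Call:
drive_tool(dp=[[0.15,3,0],[0,3,0],[0,3,0],[0,2.5,0],[0,1,0],[0,0.7,0],[0,0,0],[0,0,0],[0,0,0]], rot=[[0,0,0],[0,0,0],[0,0,0],[0,0,0],[0,0,0],[0,0,0],[0,0,0],[0,0,0],[0,0,0]])

```text
time: 43.02
eef_pos: [597.0, 143.4, 179.9]
orientation: [-0.51, 0.511, 0.489, -0.489]
ft_force: [-0.5, -0.8, -1.2]
opening: 24.0
```

Call:
drive_tool(dp=[[0,0.4,0],[0,0.2,0],[0,0.2,0],[0,0,0],[0,0,0]], rot=[[0,0,0],[0,0,0],[0,0,0],[0,0,0],[0,0,0]])

```text
time: 43.65
eef_pos: [596.6, 143.3, 171.0]
orientation: [-0.511, 0.511, 0.489, -0.489]
ft_force: [-0.2, 0.5, -1.4]
opening: 23.9
```

Call:
drive_tool(dp=[[0,0.2,0],[0,0.15,0],[0,0,0],[0,0,0]], rot=[[0,0,0],[0,0,0],[0,0,0],[0,0,0]])

```text
time: 44.15
eef_pos: [596.6, 143.3, 167.5]
orientation: [-0.511, 0.511, 0.489, -0.489]
ft_force: [0.5, -0.2, -1.4]
opening: 23.6
```

Call:
drive_tool(dp=[[0,0.1,0],[0,0,0],[0,0,0]], rot=[[0,0,0],[0,0,0],[0,0,0]])

```text
time: 44.52
eef_pos: [597.0, 143.3, 167.0]
orientation: [-0.511, 0.511, 0.489, -0.489]
ft_force: [1.9, 0.6, 1.5]
opening: 23.3
```

Contact. Release.

Call:
drive_tool(dp=[[0,0,0],[0,0,0],[0,0,0],[0,0,0],[0,-2,0],[0,-3,0],[0,-4,0],[0,-3,0],[0,0,0]], rot=[[0,0,0],[0,0,0],[0,0,0],[0,0,0],[0,0,0],[0,0,0],[0,0,0],[0,0,0],[0,0,0]], hand=0.5)

```text
time: 45.65
eef_pos: [598.2, 143.5, 291.1]
orientation: [-0.509, 0.513, 0.491, -0.487]
ft_force: [0.0, 0.5, -0.5]
opening: 46.7
```

Call:
drive_tool(dp=[[-5,0,0],[-5,0,0],[-5,0,0],[-5,0,0],[0,0,0],[0,0,0],[0,0,0],[0,0,0],[0,0,0],[0,0,0],[0,0,0],[0,0,0],[0,0,0],[0,0,0],[0,0,0],[0,0,0]], rot=[[0,0,0],[0,0,0],[0,0,0],[0,0,0],[0,0.174,0],[0,0.174,0],[0,0.174,0],[0,0.174,0],[0,0.174,0],[0,0.174,0],[0,0.174,0],[0,0.174,0],[0,0.174,0],[0,0.174,0],[0,0.16,0],[0,0,0]], hand=0.6)

```text
time: 47.65
eef_pos: [587.2, -56.3, 285.2]
orientation: [0.695, -0.695, 0.131, -0.13]
ft_force: [-0.4, 0.5, -0.4]
opening: 56.7
```

```bash
python3 - <<'E'
from look import *
from mv import go
r,T,C=phones([(591.5,-367,-.38)])
for n,p,w in(('b',C,(120,300,150,480)),):
    cv2.imwrite(f'pics/s15{n}.png',cv2.resize(p['color'][w[0]:w[1],w[2]:w[3]],None,fx=2.4,fy=2.4,interpolation=2))
x,y,a=r[0]
go((x,y,280),(x,y,150),yaw=a)
E
```

```text
t 47.6 pos [587.2 -56.3 285.2] yaw -0.371 tilt 0.002 F [-0.4  0.5 -0.4] open 56.7 j6 0.08
phones [ 5.9192e+02 -3.6747e+02 -3.5800e-01] [0.87 0.86] 2
t 47.9 pos [587.6 -56.5 286.1] yaw -0.371 tilt 0.001 F [ 1.  -0.3 -0.1] open 56.3 j6 0.08
 rot about tool y: -0.014
 leg (np.float64(591.9198798231591), np.float64(-367.47024817527733), 280) dp [ 11.29   0.61 -28.98] rows@5cm 6.2
 leg (np.float64(591.9198798231591), np.float64(-367.47024817527733), 150) dp [ 0. 13.  0.] rows@5cm 2.6
```

View pics/s15b.png

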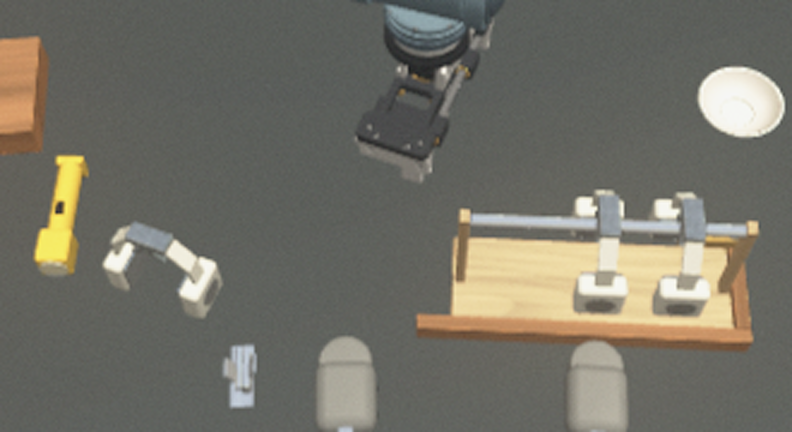

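Call:
drive_tool(dp=[[1.6,0,-4.14],[1.6,0,-4.14],[1.6,0,-4.14],[1.6,0,-4.14],[1.6,0,-4.14],[1.6,0,-4.14],[1.7,0,-4.14],[0,4.5,0],[0,4.5,0],[0,4.5,0],[0,0,0],[0,0,0],[0,0,0]], rot=[[0,0,0],[0,0,0],[0,0,0],[0,0,0],[0,0,0],[0,0,0],[0,0,0],[0,0,0],[0,0,0],[0,0,0],[0,0,0],[0,0,0],[0,0,0]])

```text
time: 49.48
eef_pos: [588.8, -368.6, 154.8]
orientation: [-0.694, 0.696, -0.129, 0.133]
ft_force: [-0.6, -1.0, -0.1]
opening: 56.6
```

```bash
python3 - <<'E'
from look import *
from mv import go
go((591.9,-367.2,108.5))
p=cam('wrist'); im=p['color'].copy()
for b in place(PH,591.9,-367.2,-.37):
    h=cv2.convexHull(np.round(proj(p,b)).astype(np.int32)); cv2.polylines(im,[h],True,(0,0,255),1)
cv2.imwrite('pics/w16.png',im)
E
```

```text
t 49.5 pos [ 588.8 -368.6  154.8] yaw -0.373 tilt 0.005 F [-0.6 -1.  -0.1] open 56.6 j6 -0.35
t 49.5 pos [ 588.8 -368.6  154.8] yaw -0.373 tilt 0.005 F [-0.6 -1.  -0.1] open 56.6 j6 -0.35
 leg (591.9, -367.2, 108.5) dp [0.24 4.63 0.24] rows@5cm 0.9
```

View pics/w16.png

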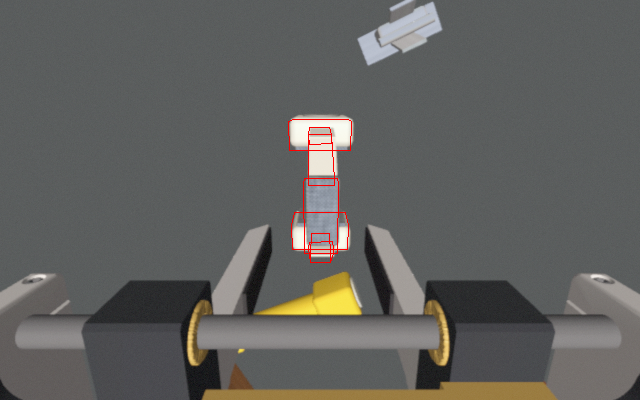

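Call:
drive_tool(dp=[[0.2,2,0.2],[0,1.5,0],[0,0.9,0],[0,0,0],[0,0,0]], rot=[[0,0,0],[0,0,0],[0,0,0],[0,0,0],[0,0,0]])

```text
time: 50.15
eef_pos: [590.3, -366.6, 107.9]
orientation: [-0.695, 0.695, -0.131, 0.131]
ft_force: [-0.4, -0.3, 0.4]
opening: 56.0
```

Call:
drive_tool(dp=[[0,0,0],[0,0,0],[0,0,0],[0,0,0],[0,0,0],[0,0,0]], rot=[[0,0,0],[0,0,0],[0,0,0],[0,0,0],[0,0,0],[0,0,0]], hand=0, newtons=30)

```text
time: 50.9
eef_pos: [590.2, -366.5, 107.7]
orientation: [-0.695, 0.695, -0.131, 0.131]
ft_force: [1.2, -1.3, 1.2]
opening: 23.6
```

Call:
drive_tool(dp=[[0,-2,0],[0,-4,0],[0,-5,0],[0,-5,0],[0,-4.5,0],[0,0,0]], rot=[[0,0,0],[0,0,0],[0,0,0],[0,0,0],[0,0,0],[0,0,0]])

```text
time: 51.65
eef_pos: [591.4, -367.5, 319.2]
orientation: [-0.693, 0.697, -0.128, 0.134]
ft_force: [0.5, 0.6, -1.7]
opening: 23.6
```

Call:
drive_tool(dp=[[0,0,0],[0,0,0],[0,0,0],[0,0,0],[0,0,0],[0,0,0],[0,0,0],[0,0,0],[0,0,0],[0,0,0],[0,0,0],[0,0,0]], rot=[[0,-0.173,0],[0,-0.173,0],[0,-0.173,0],[0,-0.173,0],[0,-0.173,0],[0,-0.173,0],[0,-0.173,0],[0,-0.173,0],[0,-0.173,0],[0,-0.173,0],[0,-0.168,0],[0,0,0]])

```text
time: 53.15
eef_pos: [589.4, -365.8, 310.3]
orientation: [0.513, -0.511, -0.488, 0.488]
ft_force: [-0.3, -0.5, -1.9]
opening: 23.7
```

```bash
python3 - <<'E'
from mv import *
go((592.4,52.5,310),yaw=1.527)
E
```

```text
t 53.1 pos [ 589.4 -365.8  310.3] yaw 1.523 tilt 0.004 F [-0.3 -0.5 -1.9] open 23.7 j6 -2.24
 rot about tool y: -0.004
 leg (592.4, 52.5, 310) dp [4.18e+01 3.00e-02 1.53e+00] rows@5cm 8.4
```

Call:
drive_tool(dp=[[4.2,0,0.15],[4.2,0,0.15],[4.2,0,0.15],[4.2,0,0.15],[4.2,0,0.15],[4.2,0,0.15],[4.2,0,0.15],[4.2,0,0.15],[4.2,0,0.15],[4.1,0,0.15],[0,0,0],[0,0,0],[0,0,0]], rot=[[0,0,0],[0,0,0],[0,0,0],[0,0,0],[0,0,0],[0,0,0],[0,0,0],[0,0,0],[0,0,0],[0,0,0],[0,0,0],[0,0,0],[0,0,0]])

```text
time: 54.78
eef_pos: [594.2, 51.7, 312.1]
orientation: [0.512, -0.512, -0.488, 0.488]
ft_force: [0.4, 0.2, -1.0]
opening: 23.5
```

```bash
python3 - <<'E'
from look import *
from mv import go
go((592.4,52.5,176),yaw=1.527)
o=bot.get_obs(); x,y,z=o['eef_pos']
p=cam('scene'); im=cv2.resize(p['color'],None,fx=4,fy=4,interpolation=2)
for P in (place(PH,x,y,1.527,z-107.9),):
    c,_=cv2.findContours(render(p,P),cv2.RETR_CCOMP,2); cv2.drawContours(im,c,-1,(0,0,255),1)
cv2.imwrite('pics/s17.png',im[120*4:270*4,300*4:500*4])
E
```

```text
t 54.8 pos [594.2  51.7 312.1] yaw 1.523 tilt 0.001 F [ 0.4  0.2 -1. ] open 23.5 j6 -1.63
t 54.8 pos [594.2  51.7 312.1] yaw 1.523 tilt 0.001 F [ 0.4  0.2 -1. ] open 23.5 j6 -1.63
 rot about tool y: -0.004
 leg (592.4, 52.5, 176) dp [ 0.07 13.61  0.18] rows@5cm 2.7
```

View pics/s17.png

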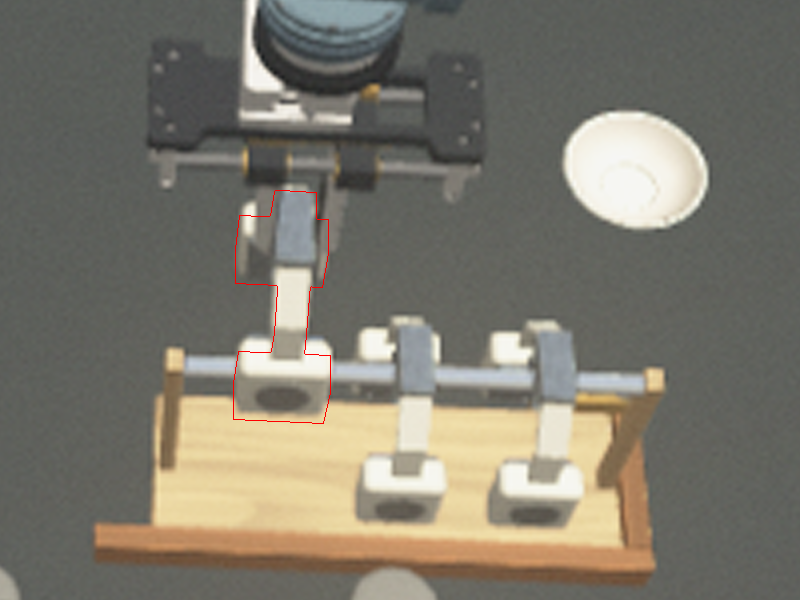

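Call:
drive_tool(dp=[[0.1,3,0.15],[0,3,0],[0,3,0],[0,2.5,0],[0,1,0],[0,0.7,0],[0,0,0],[0,0,0],[0,0,0]], rot=[[0,0,0],[0,0,0],[0,0,0],[0,0,0],[0,0,0],[0,0,0],[0,0,0],[0,0,0],[0,0,0]])

```text
time: 55.95
eef_pos: [593.3, 53.9, 181.4]
orientation: [-0.511, 0.512, 0.489, -0.488]
ft_force: [0.4, 0.3, -1.6]
opening: 23.9
```

Call:
drive_tool(dp=[[0,0.4,0],[0,0.3,0],[0,0.2,0],[0,0,0],[0,0,0]], rot=[[0,0,0],[0,0,0],[0,0,0],[0,0,0],[0,0,0]])

```text
time: 56.58
eef_pos: [592.8, 53.9, 171.5]
orientation: [-0.511, 0.511, 0.488, -0.488]
ft_force: [0.2, -0.8, -0.7]
opening: 23.3
```

Call:
drive_tool(dp=[[0,0.15,0],[0,0.1,0],[0,0,0],[0,0,0]], rot=[[0,0,0],[0,0,0],[0,0,0],[0,0,0]])

```text
time: 57.08
eef_pos: [593.8, 53.8, 170.1]
orientation: [-0.511, 0.512, 0.489, -0.488]
ft_force: [2.3, -0.3, 4.0]
opening: 23.4
```

Contact; release and retreat.

Call:
drive_tool(dp=[[0,0,0],[0,0,0],[0,0,0],[0,0,0],[0,-2,0],[0,-3,0],[0,-4,0],[0,-3,0],[-5,0,2],[-5,0,5],[-5,0,5],[-3,0,5],[0,0,0],[0,0,0],[0,0,0]], rot=[[0,0,0],[0,0,0],[0,0,0],[0,0,0],[0,0,0],[0,0,0],[0,0,0],[0,0,0],[0,0,0],[0,0,0],[0,0,0],[0,0,0],[0,0,0],[0,0,0],[0,0,0]], hand=0.5)

```text
time: 58.95
eef_pos: [427.8, -106.6, 289.5]
orientation: [-0.511, 0.511, 0.489, -0.489]
ft_force: [-0.2, -0.5, 1.4]
opening: 46.7
```

```bash
python3 - <<'E'
from look import *
C=cam('scene'); T=cam('top')
for n,p,w in(('a',T,(140,290,170,470)),('b',C,(120,300,150,480))):
    cv2.imwrite(f'pics/s18{n}.png',cv2.resize(p['color'][w[0]:w[1],w[2]:w[3]],None,fx=2.4,fy=2.4,interpolation=2))
# stand pose: overlay at home
for n,p,w in(('c',C,(160,280,310,480)),('d',T,(150,230,180,330))):
    im=cv2.resize(p['color'],None,fx=4,fy=4,interpolation=2)
    for P in [place(STAND,*HOME)]+[place([b],658,305.4,-.043) for b in fenceP(0)]:
        c,_=cv2.findContours(render(p,P),cv2.RETR_CCOMP,2); cv2.drawContours(im,c,-1,(0,0,255),1)
    cv2.imwrite(f'pics/s18{n}.png',im[w[0]*4:w[1]*4,w[2]*4:w[3]*4])
E
```

```text
t 59.0 pos [ 427.8 -106.6  289.5] yaw 1.527 tilt 0.001 F [-0.2 -0.5  1.4] open 46.7 j6 -2.03
```

View pics/s18b.png

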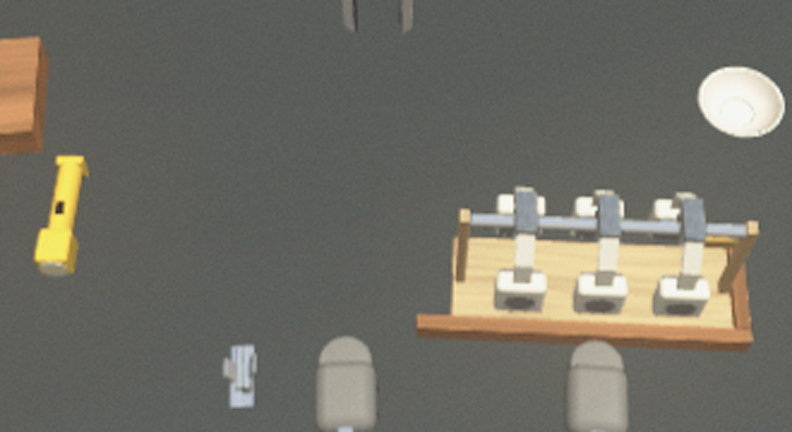

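View pics/s18c.png

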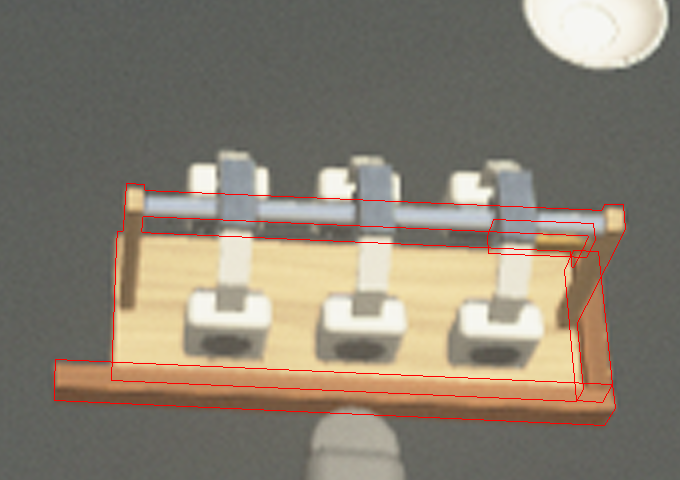

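View pics/s18d.png

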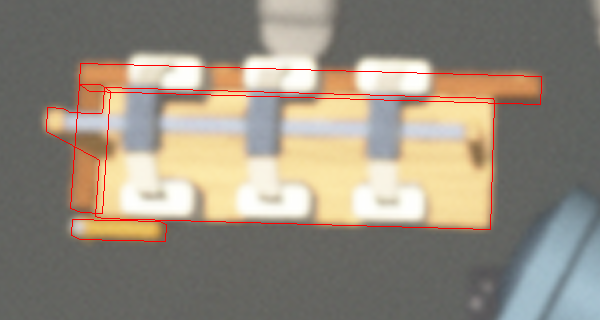

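```bash
python3 - <<'E'
from station import bot
print(bot.finish_job())
E
```

```text
the job is handed in; nothing more can be done
None
```

The job is handed in at about 59 s of the 210 s allowed. The stand is home in the fence corner, the turnbutton is shut, and all three pairs of headphones hang side by side on the bar. A fourth pair was not on the ledge.

- **Stand:** I pushed it against the back rail, then along it into the side rail. I then pressed its front edge near both ends, and it stopped firm at about 14–17 N. Fitted to the pictures just after locking, it was within about 1 mm of the computed home pose and square to within 0.001 rad. The final overlay, with the headphones hung, still matched in both views.
- **Turnbutton:** I swung it shut against its stop, where I felt about 10 N. In the last pictures it lies across the front of the base.
- **Headphones:** They hang about 90 mm apart, each headband on the bar with a cup on either side. One pair was knocked about 20 mm aside during the run, so I found it again before picking it up.
- **Everything else:** I did not touch the dish, torch, clamp or shoe trees, and they look unmoved in the last scene picture; I did not measure them again.

The stand fits that disagreed were made while the arm blocked part of the view, and the clear views taken afterwards agreed. I did not run the stand fit again after hanging; that last check was by overlay only.

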